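Unlock the sprung cupboard lock and hold the key turned

TASK

The small cupboard is locked by the cylinder on its top: push the sprung shutter fully aside to uncover the keyway, take the key with the rectangular bow out of its stand, work it down past the sticky pins until its shoulder sits on the cylinder, and turn it a quarter clockwise (seen from above) so that the door comes ajar. The lock springs back, so finish while still gripping the key, holding it turned and the door ajar. Leave the round-bowed key and everything else on the table where it stands.

Things in the scene. Friction and masses are not known exactly. Their poses are not given: they have to be found in the camera images.
- cupboard: small oak cupboard, 200 deep (x) x 280 wide (y) x 160 high, fixed; origin at the centre of its underside, z up, swing door on the -x face (hinge at its -y side). On its top at x = -30, y = 0 stands a round steel cylinder lock, 48 mm diameter, 34 high, with a 44 mm wide, 32 mm high case beside it from y = +20 to +72 under the shutter's path
- keyway (a point): centre of the keyway's mouth on the cylinder's axis, level with the top of the turning plug, 194 mm above the table; axes as the cupboard's. Straight slot 16 x 8 mm, 2 mm chamfer, 32 mm deep, symmetric under a half turn; with the plug at rest its long side lies along the cupboard's x. Sprung pins in it resist the key with up to about 12 N; a small wiggle eases it past
- plug (a joint): turn of the lock's plug in rad: 0 at rest, grows clockwise seen from above, stop at 1.57; a spring (up to about 0.1 N m) turns it back when let go
- shutter (a joint): slide of the steel shutter over the keyway in m: 0 covers the keyway, 0.034 is fully aside, it moves along the cupboard's +y; over-centre spring: about 4 N to start it, past the middle it snaps open by itself and stays
- shutter_tab (a point): middle of the top of the shutter's upright tab, moves with it; tab 22 (x) x 8 (y) mm, 21 mm tall above the plate; plate 32 x 32 x 4 mm, from the tab's +y face to 28 mm on the -y side of the tab's middle, its top 5.5 mm above the keyway's mouth. Closed, the tab's middle is 12 mm to +y of the keyway's centre
- door (a joint): opening of the cupboard door in rad, 0 shut; the lock's cam drives it: 0.22 rad for each rad of the plug, 0.35 at its stop
- key: the cupboard's key, steel, about 90 g, 82 mm tall, upright in its stand, blade down; origin at the blade's tip, z up, x along the width of blade and bow. Blade 14 (x) x 6 (y) mm, 30 long, lowest 9 mm tapered in thickness to about 3; above it a shoulder 20 x 10, 12 tall; then a rectangular bow 36 (x) x 10 (y) x 40 (z) mm. Symmetric under a half turn
- key_bow (a point): centre of the key's rectangular bow, 62 mm above the blade's tip; grip it across its 10 mm thickness (the key's y)
- key_tip (a point): tip of the key's blade (the key's origin); with the key fully in, the shoulder rests on the plug and the tip is 30 mm below the keyway's mouth
- key_stand: light wooden block 60 x 46 x 50 mm high, fixed, with the slot (36 mm deep) in which the key stands; origin at the centre of its underside
- round_key: the other key, of the same steel but with a round bow of 42 mm diameter and a blade 22 mm wide, in its own stand; does not fit and is left alone; origin at the blade's tip
- round_stand: stand of the other key, a block like the first; the two stands swap sides
- jam_jar: round glass jam jar, 68 mm diameter, 75 mm high, on the back of the cupboard's top; bystander
- bowl: grey stoneware bowl, 130 mm diameter, 55 mm high; bystander
- scoop: copper-coloured scoop, 170 mm long, 26 mm high; bystander
- mug: white mug, 80 mm diameter, 85 mm high; bystander
Mind the look-alikes: they are no part of the job. Leave any red or yellow look-alike of the key alone.

How it is judged:
By the outcome, as a careful person would: the job done as asked, in the order asked, and still so for the second after the job is handed in, while the arm keeps its last pose, push and grip.
It also fails if it takes over 64 s, if anything falls off the work surface, if the arm or the gripper's body presses on something with over 40 N, if the wrist force passes 120 N, or if a joint passes its speed limit or range.

ROBOT

A 7-joint arm with a two-finger parallel gripper is mounted at the origin on the work surface. World frame = base frame: x ahead of the robot, y to its left, z up, the work surface at z = 0. Lengths are in m, angles in rad, forces in N, time in s.
With the tool pointing down it reaches from about 0.425 to 0.925 m from the base axis. Payload 6.8 kg.
Tool frame: the origin (TCP) lies between the finger pads; the fingertips stand 22 mm ahead of it and the grasp point (between the pads) lies 3 mm ahead of it (bot.tip_reach is the distance from the TCP to the fingertips, in m); z points along the fingers, x is the direction in which the jaws open and shut, and the axes are right-handed (so a half turn about z gives the same grasp; the last joint's range is limited). The gripper opens to 85 mm and grips with 20 to 120 N. Pads are 22 mm wide; open, the fingers measure 114 mm over their backs; the gripper's body (76 mm by 85 mm) begins 54 mm behind the grasp point. The pads swing forward as they close: fully open they stand 13 mm farther back than shut.
Start: joints at [1.012, 0.477, 0.022, 1.555, -0.011, 1.109, -0.083], TCP at [0.294, -0.608, 0.224] pointing down, gripper open.
Joint ranges: [-2.96, 2.96], [-0.34, 2.1], [-1.41, 1.46], [0.24, 2.44], [-1.37, 4.51], [0.17, 1.92], [-2.96, 2.96]. Speed limits (rad/s): [2.39, 2.39, 3.14, 3.14, 3.14, 3.14, 3.14].

INTERFACE

Orientations are given as a unit quaternion [w, x, y, z].
In Python, from station import bot gives the robot as it stands.
- The arm moves only by the tool step_arm, never from a script. Its argument "targets" is a list of rows, each a list of 5 numbers: the shift along the tool's x, y, z in mm, then the turn about the tool's z in degrees, then the closure, from 0 (fully open) to 1 (shut). In form: [[dx, dy, dz, spin, jaw], ...]. A call has 1 to 20 rows; each row is the pose to reach, as a shift and turn from the pose commanded when the call began, along the tool's axes at that moment; what a row does not reach only later rows make up. A row lasts 1/12 s, in which the tool goes at most 41.7 mm and 7.16 degrees, less where a joint would pass 70% of its speed; a pose out of reach is approached as far as the arm can. A call with a gripper value outside its range is refused whole. The fingers move at their own pace and stop on an object; "newtons" is the grip in N (left out, the last holds). Time passes only in rows, so rows that repeat a pose let the fingers close. It gives the time, the measured TCP pose, the force and the opening at its end, in the units of the state.
- bot.get_obs(): the state, without advancing time (a new reading comes with each control period).
- bot.read_camera(name): name is "side" or "top" or "wrist"; returns a dict with "frame" (384x512x3 uint8, red, green, blue), "z_map" (384x512 float32, m along the optical axis (not along the pixel's ray), 0 where there is no reading), "fov_y" (degrees; the focal length in pixels is half the picture's height over the tangent of half this angle, whatever the lens; pixels are square), "cx", "cy" (the principal point, pixels), "R" (3x3) and "t" (3): a world point X has camera coordinates R X + t. Camera axes: x right, y down, z forward; pixel columns grow to the right and rows downward; lengths in m; the calibration is good to about 2 mm. The wrist camera is an equidistant fisheye: a pixel r from the principal point sees the ray r / f radians off the axis. A picture is of the moment at which its call begins.
- bot.hand_in(): hands the job in, once; it reports no verdict.
The state is a dict: "t": time; "q": joint angles; "joint_vel": joint speeds; "joint_torque": joint torques, N m; "eef_pos": TCP position; "tool_rot": TCP orientation; "contact_force": force on the tool from outside, world axes, zero at the start; "torque": the same for the moment, N m; "gripper_width": opening from 0.0 (shut) to 1.0 (fully open).
Only numpy, scipy, OpenCV 4.12 (cv2) and the standard library are available. Lean on these libraries where they do the work, as an engineer would, in place of code of your own. Each camera call takes 0.05 s, during which the arm holds its last target.

## Working session

There is one attempt and no reset: what is moved stays moved. The work goes in short steps, Python scripts to look and compute and a tool call to move; the robot and the scene stay as the last step left them, time stands still between calls to the robot, and variables do not carry over. Pictures are saved under pics/ and viewed, and the job is handed in when it is done.

Besides the shell and the picture viewer there is one more tool, called after ">>>" as name(argument=value, ...) on one line, values as JSON. step_arm: Moves the arm, as the interface text tells. Its arguments: {"type":"object","properties":{"targets":{"type":"array"},"newtons":{"type":"number"}},"required":["targets"]}

```bash
ls; mkdir -p pics; python3 - <<'E'
from station import bot
import cv2
print(bot.get_obs())
for n in ["side","top","wrist"]:
    c=bot.read_camera(n)
    cv2.imwrite(f"pics/{n}0.png",c["frame"][:,:,::-1])
    print(n,c["fov_y"],c["cx"],c["cy"],c["R"],c["t"])
E
```

```text
pics
{'t': 0.0, 'q': array([ 1.01190188,  0.47779853,  0.02235763,  1.55648087, -0.01150371,
        1.10928692, -0.08308755]), 'joint_vel': array([-0.00106833, -0.00013829, -0.00291463,  0.00057371, -0.00107158,
        0.00054395,  0.00027084]), 'joint_torque': array([ 7.23485828e-04, -5.96452045e+01,  1.60844665e+00, -2.81197751e+01,
        1.24697608e-02,  9.49470385e-03, -1.69559803e-05]), 'eef_pos': array([ 0.2937911 , -0.60702471,  0.22311471]), 'tool_rot': array([-4.28285993e-04,  8.47258556e-01, -5.31179902e-01, -8.17191810e-04]), 'contact_force': array([-0.47312874, -0.03039757,  0.05740513]), 'torque': array([-0.03142671, -0.01612744,  0.04829596]), 'gripper_width': 0.9980845413660611}
side 53.18796516821115 250.236811387627 187.2336602367861 [[ 0.99705792 -0.0762496  -0.00784217]
 [-0.04773548 -0.53761882 -0.84183569]
 [ 0.05997354  0.83973329 -0.53967692]] [-0.5157563   0.13704687  1.11156182]
top 46.70765802906169 258.4655496730737 192.08966265893972 [[ 0.00468069 -0.99984933 -0.01671531]
 [-0.99509668 -0.00300569 -0.09886132]
 [ 0.09879618  0.01709609 -0.99496082]] [-0.02523393  0.51905639  1.41258331]
wrist 65.70646984690485 258.5821023801205 188.10386689215713 [[ 0.43544735 -0.90021175 -0.00209903]
 [-0.85293504 -0.41332229  0.31885185]
 [-0.28790176 -0.13705286 -0.94780224]] [-0.67334081 -0.04112435  0.38177194]
```

View pics/side0.png

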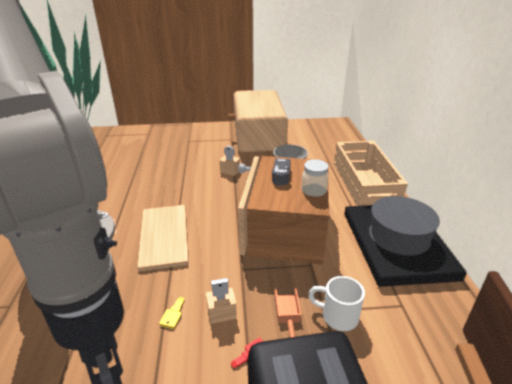

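View pics/top0.png

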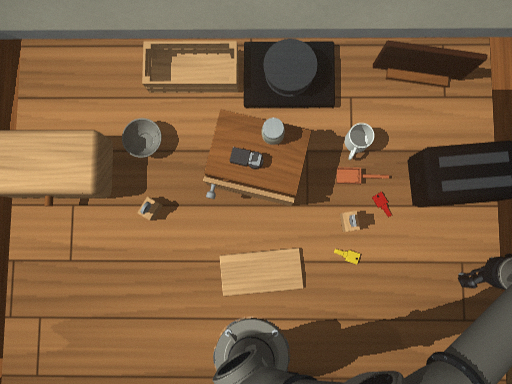

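View pics/wrist0.png

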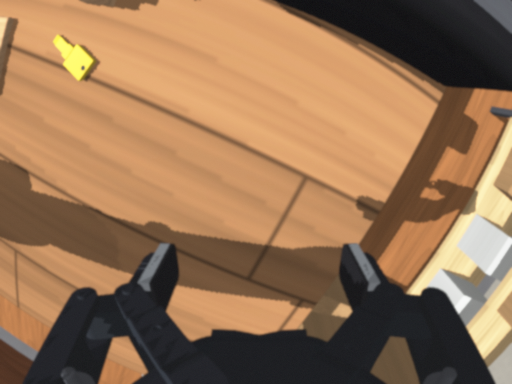

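```bash
python3 - <<'E'
import cv2, numpy as np
s=cv2.imread("pics/side0.png");t=cv2.imread("pics/top0.png")
def cr(im,x,y,w,h,k): return cv2.resize(im[y:y+h,x:x+w],None,fx=k,fy=k,interpolation=cv2.INTER_CUBIC)
a=np.vstack([np.hstack([cr(s,190,265,60,60,5),cr(s,205,135,60,60,5)]),np.hstack([cr(t,325,195,50,50,6),cr(t,125,185,50,50,6)])])
cv2.imwrite("pics/a.png",a)
b=np.hstack([cr(t,195,105,125,110,4)[:, :500],]);cv2.imwrite("pics/b.png",b)
E
```

```text
(no output)
```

View pics/a.png

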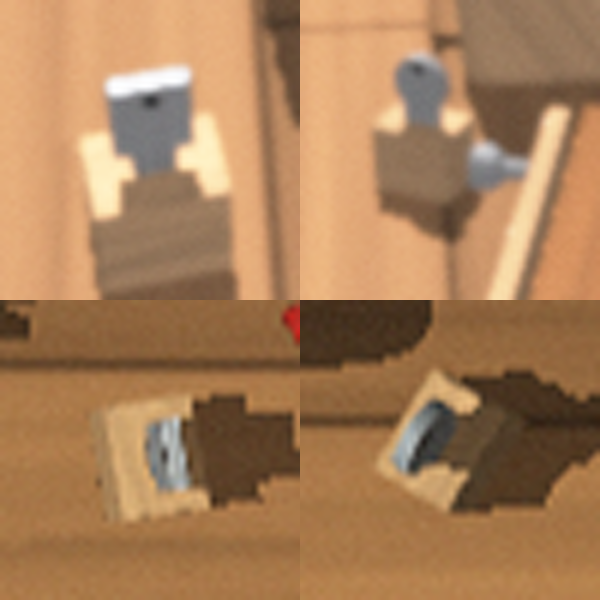

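View pics/b.png

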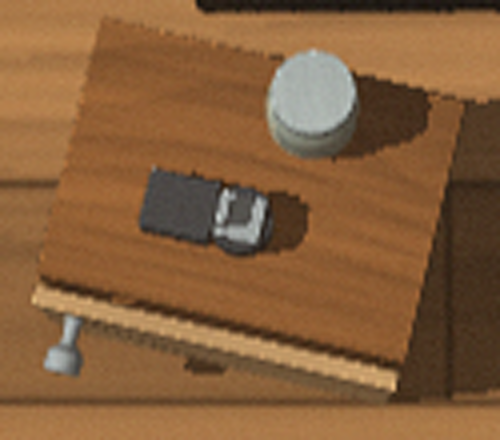

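```bash
cat > h.py <<'E'
import numpy as np, cv2
def cloud(c):
    H,W=c["z_map"].shape
    f=H/2/np.tan(np.radians(c["fov_y"]/2))
    v,u=np.mgrid[:H,:W]; z=c["z_map"]
    P=np.stack([(u-c["cx"])/f*z,(v-c["cy"])/f*z,z],-1)
    return (P-c["t"])@c["R"]   # R^T (P-t)
def proj(c,X):
    H=c["z_map"].shape[0];f=H/2/np.tan(np.radians(c["fov_y"]/2))
    p=c["R"]@np.array(X)+c["t"]; return p[0]/p[2]*f+c["cx"],p[1]/p[2]*f+c["cy"]
E
python3 - <<'E'
from station import bot
from h import *
c=bot.read_camera("top");P=cloud(c)
np.set_printoptions(precision=4,suppress=True)
def reg(P,x,y,w,h): return P[y:y+h,x:x+w].reshape(-1,3)
A=reg(P,195,100,125,115)
m=A[(A[:,2]>.15)&(A[:,2]<.17)]
r=cv2.minAreaRect((m[:,:2]*1000).astype(np.float32));print("cup",r,np.median(m[:,2]),len(m)); print(cv2.boxPoints(r))
for lo,hi in [(.175,.196),(.196,.206),(.206,.235)]:
    B=reg(P,225,140,40,30); m=B[(B[:,2]>lo)&(B[:,2]<hi)]
    if len(m)>3:
        r=cv2.minAreaRect((m[:,:2]*1000).astype(np.float32));print(lo,hi,len(m),m.mean(0),r)
S=bot.read_camera("side");Q=cloud(S)
for nm,C in (("top",reg(P,325,195,50,50)),("side",reg(Q,190,265,60,60))):
  for lo,hi in [(.04,.056),(.060,.090),(.085,.1)]:
    m=C[(C[:,2]>lo)&(C[:,2]<hi)]
    if len(m)>3:
        r=cv2.minAreaRect((m[:,:2]*1000).astype(np.float32));print(nm,"key",lo,hi,len(m),m.mean(0),m[:,2].max(),r)
B=reg(Q,255,140,50,55)
for lo,hi in [(.175,.196),(.196,.206),(.206,.235)]:
    m=B[(B[:,2]>lo)&(B[:,2]<hi)]
    if len(m)>3:
        r=cv2.minAreaRect((m[:,:2]*1000).astype(np.float32));print("side",lo,hi,len(m),m.mean(0),r)
A=reg(Q,235,140,100,130)
m=A[(A[:,2]>.15)&(A[:,2]<.167)]
r=cv2.minAreaRect((m[:,:2]*1000).astype(np.float32));print("cup",r,np.median(m[:,2]),len(m)); print(cv2.boxPoints(r))
E
```

```text
cup ((615.2406616210938, -19.41937255859375), (280.23956298828125, 222.65013122558594), 76.58769989013672) 0.15998770561085984 5805
[[ 474.4501 -129.8949]
 [ 691.0278 -181.5401]
 [ 756.0312   91.0562]
 [ 539.4536  142.7014]]
0.175 0.196 346 [0.6026 0.0185 0.1913] ((615.8861083984375, 8.474910736083984), (96.18951416015625, 84.40367889404297), 87.60738372802734)
0.196 0.206 124 [ 0.5965 -0.0122  0.1995] ((600.8267822265625, 9.838432312011719), (90.83905029296875, 41.23099899291992), 71.55225372314453)
0.206 0.235 26 [ 0.5979 -0.004   0.2176] ((598.8871459960938, -6.593433380126953), (19.137771606445312, 19.911495208740234), 17.16059112548828)
top key 0.04 0.056 214 [ 0.425  -0.311   0.0502] 0.055874232021500894 ((425.4906921386719, -313.8099670410156), (59.677982330322266, 47.82485580444336), 9.537771224975586)
top key 0.06 0.09 19 [ 0.4241 -0.3093  0.0757] 0.08933610375882452 ((425.3636474609375, -308.6639404296875), (31.950550079345703, 2.1917450428009033), 8.234081268310547)
top key 0.085 0.1 18 [ 0.4226 -0.3117  0.0948] 0.0999292820951926 ((423.7227783203125, -313.5042724609375), 
[... 539 characters left out ...]
48811340332), 8.82367992401123)
side 0.175 0.196 249 [ 0.6068 -0.0153  0.1872] ((609.0428466796875, -14.792816162109375), (67.81890869140625, 143.81704711914062), 7.462382793426514)
side 0.196 0.206 102 [ 0.6051 -0.0227  0.1992] ((622.7379760742188, -36.12302017211914), (34.890384674072266, 98.81401062011719), 50.725772857666016)
side 0.206 0.235 49 [ 0.6109 -0.0167  0.2124] ((626.2935791015625, -31.155738830566406), (18.805526733398438, 94.20761108398438), 42.17384338378906)
cup ((617.6310424804688, -20.057296752929688), (284.259765625, 221.57919311523438), 76.53585815429688) 0.1583915215311828 3360
[[ 476.7933 -132.485 ]
 [ 692.2826 -184.0768]
 [ 758.4688   92.3704]
 [ 542.9795  143.9622]]
```

```bash
cat >> h.py <<'E'
def yaw_of(q):
    w,x,y,z=q; return np.degrees(np.arctan2(2*(x*y+w*z),1-2*(y*y+z*z)))
def go(bot,x,y,z,yaw):
    o=bot.get_obs();a=np.radians(yaw_of(o["tool_rot"]));p=o["eef_pos"]
    d=(np.array([x,y,z])-p)*1000; tx=np.array([np.cos(a),np.sin(a)]);ty=np.array([np.sin(a),-np.cos(a)])
    s=-((yaw-np.degrees(a)+180)%360-180)
    print("now",p.round(4),np.degrees(a).round(2),"cmd",np.round([d[:2]@tx,d[:2]@ty,-d[2],s],1))
K=np.array([.5979,-.0154]);CY=np.array([.232,.973]);CX=np.array([.973,-.232])
E
python3 - <<'E'
from station import bot
from h import *
p=K-25/1000*CY; print(p); go(bot,p[0],p[1],.31,76.6)
E
```

```text
[ 0.5921   -0.039725]
now [ 0.294  -0.6073  0.2236] -64.17 cmd [-381.  -515.7  -86.4 -140.8]
```

>>> step_arm(targets=[[0, 0, -86, 0, 1], [0, 0, -86, 0, 1], [0, 0, -86, 0, 1], [-30, -40, -86, -7, 1], [-60, -80, -86, -14, 1], [-90, -120, -86, -21, 1], [-120, -160, -86, -28, 1], [-150, -200, -86, -35, 1], [-180, -240, -86, -42, 1], [-210, -280, -86, -49, 1], [-240, -320, -86, -56, 1], [-270, -360, -86, -63, 1], [-300, -400, -86, -70, 1], [-330, -440, -86, -77, 1], [-355, -480, -86, -84, 1], [-381, -516, -86, -91, 1], [-381, -516, -86, -98, 1], [-381, -516, -86, -105, 1], [-381, -516, -86, -112, 1], [-381, -516, -86, -119, 1]], newtons=60)

```text
t: 1.92
eef_pos: [0.594, -0.0333, 0.3102]
tool_rot: [-0.001, 0.884, 0.467, 0.001]
contact_force: [-0.6, 0.6, -0.2]
gripper_width: 0.001
```

```bash
python3 - <<'E'
from station import bot
from h import *
print(bot.get_obs()["q"],bot.get_obs()["t"])
p=K-25/1000*CY; go(bot,p[0],p[1],.31,76.6)
E
```

```text
[ 0.4236087   0.33697109 -0.60674625  1.61538353  0.19662058  1.24999191
  0.75252292] 1.9167
now [ 0.594  -0.0333  0.3102] 55.65 cmd [ -6.4   2.1   0.2 -21. ]
```

>>> step_arm(targets=[[-6.5, 2, 0, -7, 1], [-6.5, 2, 0, -14, 1], [-6.5, 2, 0, -21, 1], [-6.5, 2, 0, -21, 1], [-6.5, 2, 0, -21, 1]])

```text
t: 2.33
eef_pos: [0.5904, -0.0464, 0.31]
tool_rot: [-0.0, 0.79, 0.613, 0.0]
contact_force: [-0.5, 0.5, 0.4]
gripper_width: -0.003
```

```bash
python3 - <<'E'
from station import bot
from h import *
p=K-25/1000*CY; go(bot,p[0],p[1],.229,76.6)
c=bot.read_camera("wrist");cv2.imwrite("pics/w1.png",c["frame"][:,:,::-1])
P=c["z_map"];print(P[150:300:30,200:330:30].round(3))
t=bot.read_camera("top")["frame"][:,:,::-1];cv2.imwrite("pics/t1.png",cv2.resize(t[90:230,180:340],None,fx=4,fy=4))
E
```

```text
now [ 0.5904 -0.0464  0.31  ] 75.61 cmd [ 6.9 -0.  81.  -1. ]
[[0.303 0.303 0.302 0.294 0.3  ]
 [0.313 0.314 0.314 0.271 0.28 ]
 [0.324 0.324 0.325 0.324 0.324]
 [0.337 0.337 0.146 0.327 0.337]
 [0.35  0.119 0.123 0.27  0.35 ]]
```

View pics/w1.png

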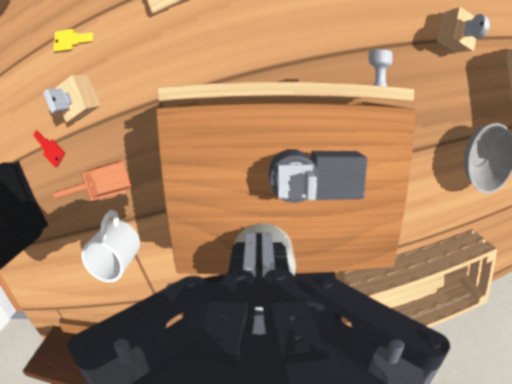

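View pics/t1.png

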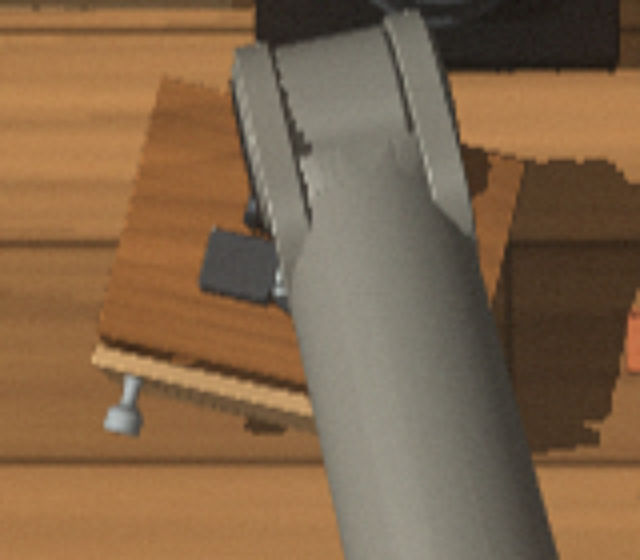

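```bash
cat >> h.py <<'E'
def wcloud(c):
    H,W=c["z_map"].shape; f=H/2/np.tan(np.radians(c["fov_y"]/2))
    v,u=np.mgrid[:H,:W]; a=u-c["cx"];b=v-c["cy"];r=np.hypot(a,b)+1e-9;th=r/f
    z=c["z_map"];k=np.tan(th)/r
    return (np.stack([a*k*z,b*k*z,z],-1)-c["t"])@c["R"]
E
python3 - <<'E'
from station import bot
from h import *
np.set_printoptions(precision=2,suppress=True)
c=bot.read_camera("wrist");P=wcloud(c)
def loc(m): d=m[:,:2]-K; return np.stack([d@CX,d@CY,m[:,2]],1)*1000
A=P[80:215,150:420].reshape(-1,3)
m=A[(A[:,2]>.155)&(A[:,2]<.166)];print("roof z",np.median(m[:,2]),len(m))
B=P[140:212,262:375].reshape(-1,3)
for n,lo,hi in (("case",.186,.1945),("plate",.1965,.203),("tab",.217,.225)):
    m=B[(B[:,2]>lo)&(B[:,2]<hi)]
    l=loc(m); r=cv2.minAreaRect(l[:,:2].astype(np.float32))
    print(n,len(m),m[:,2].mean(),l.min(0),l.max(0),r)
# door outer edge and side edges
for u in (180,220,260,300,340,380): print(u,loc(P[86:106:2,u])[:,[0,2]].round(0).tolist())
fr=c["frame"][:,:,::-1];cv2.imwrite("pics/w1c.png",cv2.resize(fr[140:215,255:380],None,fx=6,fy=6,interpolation=cv2.INTER_CUBIC))
E
```

```text
roof z 0.16042675239584264 26256
case 2811 0.19249390029206856 [-23.9  -21.2  186.04] [ 23.38  74.73 194.5 ] ((0.18067550659179688, 26.608835220336914), (95.53713989257812, 47.28432846069336), 88.92914581298828)
plate 954 0.2001385208920782 [-16.41 -13.21 196.87] [ 16.28  18.3  202.97] ((-0.06331062316894531, 2.5328845977783203), (31.514122009277344, 32.69598388671875), 89.94967651367188)
tab 204 0.2198670204001669 [-11.36  10.65 217.12] [ 10.17  18.2  221.62] ((-0.5938186645507812, 14.34841537475586), (21.558185577392578, 7.424083232879639), 1.4853860139846802)
180 [[-92.0, 158.0], [-90.0, 159.0], [-87.0, 158.0], [-85.0, 158.0], [-83.0, 158.0], [-81.0, 158.0], [-79.0, 157.0], [-74.0, 1.0], [-71.0, 0.0], [-70.0, 76.0]]
220 [[-89.0, 158.0], [-87.0, 159.0], [-85.0, 158.0], [-83.0, 159.0], [-81.0, 160.0], [-79.0, 157.0], [-74.0, 0.0], [-71.0, 0.0], [-68.0, 17.0], [-71.0, 157.0]]
260 [[-88.0, 157.0], [-86.0, 158.0], [-84.0, 159.0], [-82.0, 159.0], [-80.0, 159.0], [-75.0, 1.0], [-72.0, 2.0], [-69.0, 18.0], [-66.0, 16.0], [-70.0, 161.0]]
300 [[-88.0, 159.0], [-86.0, 158.0], [-84.0, 159.0], [-82.0, 158.0], [-80.0, 159.0], [-75.0, 1.0], [-72.0, 2.0], [-69.0, 17.0], [-66.0, 18.0], [-69.0, 160.0]]
340 [[-89.0, 160.0], [-87.0, 158.0], [-85.0, 159.0], [-83.0, 157.0], [-81.0, 158.0], [-79.0, 158.0], [-73.0, 1.0], [-70.0, 1.0], [-68.0, 15.0], [-70.0, 159.0]]
380 [[-92.0, 157.0], [-90.0, 159.0], [-87.0, 159.0], [-85.0, 158.0], [-83.0, 158.0], [-81.0, 159.0], [-79.0, 156.0], [-74.0, 1.0], [-70.0, 1.0], [-70.0, 93.0]]
```

View pics/w1c.png

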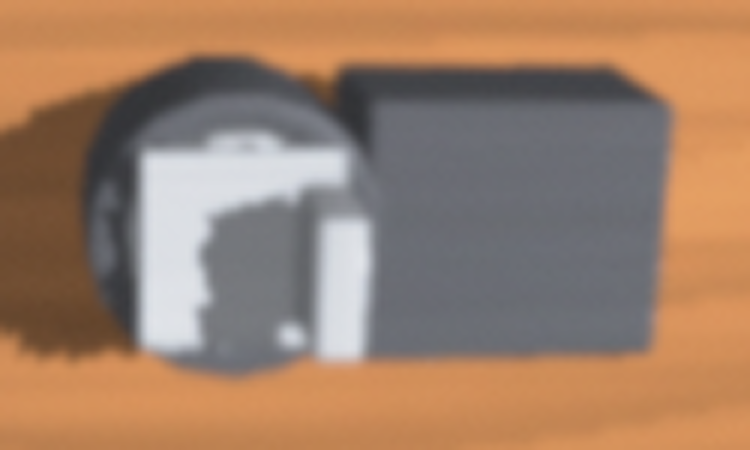

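>>> step_arm(targets=[[0, 0, 30, -1, 1], [0, 0, 60, -1, 1], [0, 0, 80, -1, 1], [0, 0, 80, -1, 1], [0, 0, 80, -1, 1], [0, 0, 80, -1, 1]])

```text
t: 2.98
eef_pos: [0.5914, -0.046, 0.2317]
tool_rot: [0.001, 0.784, 0.621, 0.001]
contact_force: [0.4, 0.7, 0.7]
gripper_width: -0.003
```

```bash
python3 - <<'E'
from station import bot
from h import *
p=K-25/1000*CY; go(bot,p[0],p[1],.229,76.6)
c=bot.read_camera("wrist");cv2.imwrite("pics/w2.png",c["frame"][:,:,::-1])
E
```

```text
now [ 0.5914 -0.046   0.2317] 76.79 cmd [ 6.3 -0.7  2.7  0.2]
```

View pics/w2.png

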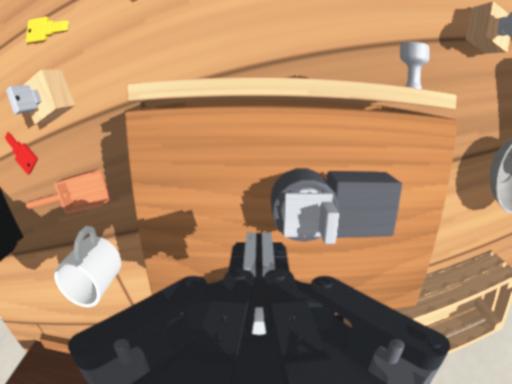

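>>> step_arm(targets=[[6, -0.5, 1, 0, 1], [12, -0.5, 1, 0, 1], [18, -0.5, 1, 0, 1], [24, -0.5, 1, 0, 1], [28, -0.5, 1, 0, 1], [32, -0.5, 1, 0, 1], [36, -0.5, 1, 0, 1], [40, -0.5, 1, 0, 1], [44, -0.5, 1, 0, 1], [48, -0.5, 1, 0, 1], [52, -0.5, 1, 0, 1], [56, -0.5, 1, 0, 1], [60, -0.5, 1, 0, 1], [60, -0.5, 1, 0, 1]])

```text
t: 4.2
eef_pos: [0.6037, 0.0135, 0.2292]
tool_rot: [-0.0, 0.783, 0.622, 0.0]
contact_force: [0.7, -0.3, -0.6]
gripper_width: 0.001
```

```bash
python3 - <<'E'
from station import bot
from h import *
p=K; go(bot,p[0],p[1],.229,76.6)
c=bot.read_camera("wrist");cv2.imwrite("pics/w3.png",c["frame"][:,:,::-1])
E
```

```text
now [0.6037 0.0135 0.2292] 76.9 cmd [-29.4   0.9   0.2   0.3]
```

View pics/w3.png

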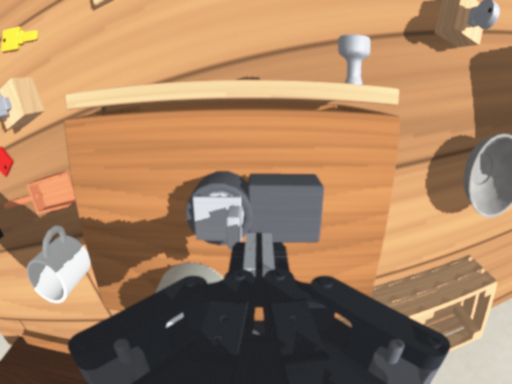

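```bash
python3 - <<'E'
from station import bot
from h import *
np.set_printoptions(precision=1,suppress=True)
c=bot.read_camera("wrist");P=wcloud(c);fr=c["frame"][:,:,::-1]
a=cv2.resize(fr[160:270,170:340],None,fx=4,fy=4,interpolation=cv2.INTER_CUBIC)
s=bot.read_camera("side")["frame"][:,:,::-1]
b=cv2.resize(s[120:230,220:350],None,fx=4,fy=4,interpolation=cv2.INTER_CUBIC)
cv2.imwrite("pics/w3c.png",a);cv2.imwrite("pics/s3c.png",b)
def loc(m): d=m[:,:2]-K; return np.stack([d@CX,d@CY,m[:,2]],1)*1000
for v in (200,215,225,238,245,255): print(v,loc(P[v,195:285:6]).round(0).tolist())
E
```

```text
200 [[-14.0, -12.0, 200.0], [-14.0, -8.0, 199.0], [-15.0, -4.0, 202.0], [-15.0, 0.0, 201.0], [-14.0, 4.0, 200.0], [-15.0, 8.0, 200.0], [-14.0, 12.0, 200.0], [-15.0, 16.0, 200.0], [-12.0, 19.0, 193.0], [-12.0, 23.0, 192.0], [-12.0, 27.0, 193.0], [-12.0, 31.0, 193.0], [-12.0, 35.0, 193.0], [-12.0, 39.0, 193.0], [-12.0, 43.0, 193.0]]
215 [[-3.0, -13.0, 200.0], [-4.0, -9.0, 201.0], [-4.0, -5.0, 200.0], [-4.0, -0.0, 201.0], [-4.0, 3.0, 200.0], [-4.0, 7.0, 200.0], [-12.0, 13.0, 218.0], [-12.0, 17.0, 218.0], [-2.0, 19.0, 196.0], [-1.0, 23.0, 193.0], [-0.0, 27.0, 192.0], [-1.0, 31.0, 193.0], [-1.0, 35.0, 193.0], [-1.0, 40.0, 192.0], [-1.0, 44.0, 193.0]]
225 [[4.0, -14.0, 199.0], [4.0, -9.0, 200.0], [4.0, -5.0, 199.0], [4.0, -1.0, 200.0], [4.0, 3.0, 200.0], [3.0, 7.0, 200.0], [-6.0, 13.0, 220.0], [-6.0, 17.0, 220.0], [7.0, 19.0, 193.0], [7.0, 23.0, 194.0], [7.0, 27.0, 192.0], [6.0, 31.0, 194.0], [7.0, 36.0, 192.0], [7.0, 40.0, 193.0], [7.0, 44.0, 192.0]]
238 [[35.0, -24.0, 161.0], [14.0, -10.0, 199.0], [14.0, -6.0, 200.0], [14.0, -2.0, 200.0], [13.0, 3.0, 201.0], [14.0, 7.0, 200.0], [3.0, 13.0, 219.0], [3.0, 17.0, 220.0], [35.0, 17.0, 160.0], [-12.0, 25.0, 246.0], [-12.0, 28.0, 247.0], [-12.0, 31.0, 247.0], [-12.0, 34.0, 247.0], [18.0, 40.0, 192.0], [18.0, 44.0, 192.0]]
245 [[42.0, -25.0, 160.0], [42.0, -19.0, 161.0], [42.0, -14.0, 160.0], [41.0, -9.0, 161.0], [24.0, 1.0, 192.0], [41.0, 2.0, 162.0], [7.0, 13.0, 220.0], [-7.0, 19.0, 246.0], [-8.0, 22.0, 247.0], [-12.0, 25.0, 254.0], [-13.0, 28.0, 256.0], [-12.0, 31.0, 254.0], [-12.0, 34.0, 253.0], [-7.0, 37.0, 246.0], [-8.0, 40.0, 248.0]]
255 [[52.0, -25.0, 161.0], [52.0, -20.0, 161.0], [52.0, -15.0, 160.0], [52.0, -9.0, 161.0], [51.0, -4.0, 161.0], [51.0, 1.0, 162.0], [-8.0, 16.0, 257.0], [-8.0, 19.0, 257.0], [-8.0, 22.0, 256.0], [-12.0, 25.0, 263.0], [-12.0, 28.0, 264.0], [-13.0, 31.0, 264.0], [-13.0, 33.0, 265.0], [-13.0, 36.0, 265.0], [-8.0, 39.0, 257.0]]
```

View pics/w3c.png

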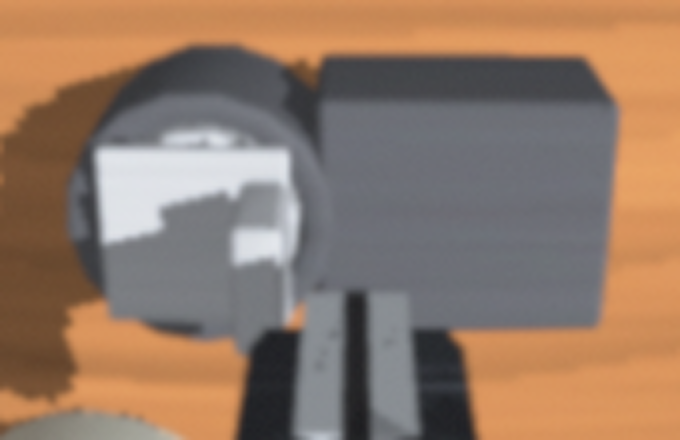

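View pics/s3c.png

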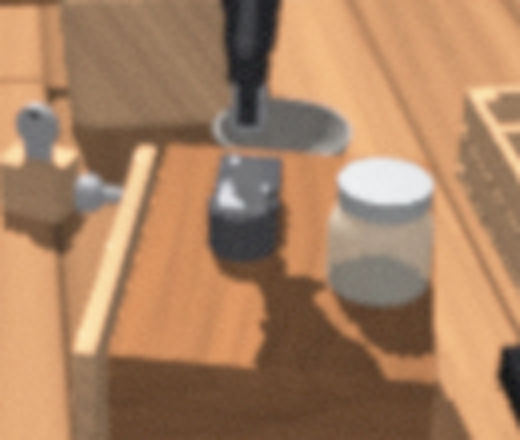

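```bash
python3 - <<'E'
from station import bot
from h import *
np.set_printoptions(precision=1,suppress=True)
print(bot.tip_reach,[a for a in dir(bot) if a[0]!='_'])
o=bot.get_obs();print(o["eef_pos"],o["gripper_width"])
c=bot.read_camera("side");Q=cloud(c)
def loc(m): d=m[:,:2]-K; return np.stack([d@CX,d@CY,m[:,2]],1)*1000
for v in range(138,160,2): print(v,loc(Q[v,276:290:3]).round(0).tolist())
E
```

```text
0.022 ['PlanningError', 'get_obs', 'hand_in', 'read_camera', 'tip_reach']
[0.6 0.  0.2] -0.0012680641061556118
138 [[-55.0, 475.0, 61.0], [-5.0, -6.0, 290.0], [2.0, -4.0, 290.0], [10.0, -13.0, 295.0], [-16.0, 621.0, -4.0]]
140 [[-55.0, 474.0, 53.0], [-5.0, -5.0, 284.0], [2.0, -2.0, 284.0], [10.0, -6.0, 286.0], [-15.0, 595.0, -1.0]]
142 [[-55.0, 475.0, 45.0], [-7.0, 18.0, 268.0], [1.0, 15.0, 270.0], [9.0, 20.0, 268.0], [-13.0, 581.0, -4.0]]
144 [[-54.0, 472.0, 37.0], [-7.0, 22.0, 260.0], [1.0, 14.0, 264.0], [9.0, 25.0, 260.0], [-12.0, 561.0, -4.0]]
146 [[-54.0, 472.0, 28.0], [-6.0, 13.0, 258.0], [1.0, 22.0, 255.0], [9.0, 20.0, 256.0], [-5.0, 441.0, 47.0]]
148 [[-48.0, 403.0, 54.0], [-6.0, 17.0, 251.0], [2.0, 17.0, 251.0], [9.0, 20.0, 250.0], [-5.0, 438.0, 40.0]]
150 [[-47.0, 399.0, 48.0], [-6.0, 10.0, 248.0], [2.0, 13.0, 248.0], [10.0, 21.0, 244.0], [-4.0, 437.0, 32.0]]
152 [[-47.0, 394.0, 42.0], [-6.0, 24.0, 235.0], [2.0, 19.0, 238.0], [10.0, 23.0, 237.0], [-4.0, 434.0, 25.0]]
154 [[-45.0, 381.0, 41.0], [-36.0, 404.0, 29.0], [-25.0, 420.0, 22.0], [-14.0, 421.0, 22.0], [-3.0, 427.0, 20.0]]
156 [[-42.0, 350.0, 49.0], [-35.0, 396.0, 25.0], [-25.0, 413.0, 17.0], [-13.0, 416.0, 16.0], [-2.0, 423.0, 14.0]]
158 [[-23.0, 133.0, 158.0], [-14.0, 131.0, 159.0], [-5.0, 133.0, 159.0], [4.0, 134.0, 159.0], [13.0, 138.0, 158.0]]
```

```bash
python3 - <<'E'
from station import bot
from h import *
c=bot.read_camera("wrist");P=wcloud(c)
def loc(m): d=m[:,:2]-K; return np.stack([d@CX,d@CY,m[:,2]],1)*1000
for u in (247,252,257,262,268,272):print(u,[(v,*loc(P[v:v+1,u])[0].round(1)) for v in range(229,242,1)][::1])
print(-c["R"].T@c["t"],c["R"][2])
E
```

```text
247 [(229, np.float64(9.5), np.float64(20.7), np.float64(194.1)), (230, np.float64(10.8), np.float64(20.6), np.float64(192.9)), (231, np.float64(11.2), np.float64(20.6), np.float64(193.7)), (232, np.float64(12.5), np.float64(20.6), np.float64(192.9)), (233, np.float64(-13.0), np.float64(22.7), np.float64(243.7)), (234, np.float64(-12.4), np.float64(22.7), np.float64(243.7)), (235, np.float64(-11.9), np.float64(22.7), np.float64(243.9)), (236, np.float64(-11.8), np.float64(22.7), np.float64(244.7)), (237, np.float64(-11.5), np.float64(22.7), np.float64(245.2)), (238, np.float64(-11.8), np.float64(22.8), np.float64(246.9)), (239, np.float64(-11.4), np.float64(22.8), np.float64(247.2)), (240, np.float64(-11.9), np.float64(22.9), np.float64(249.3)), (241, np.float64(-11.8), np.float64(22.9), np.float64(250.1))]
252 [(229, np.float64(10.2), np.float64(24.1), np.float64(192.6)), (230, np.float64(11.3), np.float64(24.1), np.float64(192.0)), (231, np.float64(12.2), np.float64(24.1), np.float64(191.7)), (232, np.float64(12.7), np.float64(24.1), np.float64(192.4)), (233, np.float64(-12.0), np.
[... 3182 characters left out ...]
2.2)), (232, np.float64(12.6), np.float64(38.2), np.float64(192.5)), (233, np.float64(14.1), np.float64(38.3), np.float64(191.2)), (234, np.float64(14.4), np.float64(38.2), np.float64(192.1)), (235, np.float64(14.9), np.float64(38.2), np.float64(192.6)), (236, np.float64(15.6), np.float64(38.2), np.float64(192.9)), (237, np.float64(16.9), np.float64(38.3), np.float64(192.0)), (238, np.float64(17.9), np.float64(38.3), np.float64(191.6)), (239, np.float64(18.4), np.float64(38.3), np.float64(192.2)), (240, np.float64(19.1), np.float64(38.3), np.float64(192.4)), (241, np.float64(-12.1), np.float64(35.2), np.float64(250.5))]
[0.5237338  0.03137683 0.37939419] [ 0.31110334 -0.07255588 -0.94760243]
```

>>> step_arm(targets=[[-20, 0, -5, 0, 1], [-40, 0, -5, 0, 1], [-62, 0, -3, 0, 1], [-62, 0, 10, 0, 1], [-62, 0, 20, 0, 1], [-62, 0, 30, 0, 1], [-62, 0, 33, 0, 1], [-62, 0, 33, 0, 1], [-62, 0, 33, 0, 1]])

```text
t: 5.2
eef_pos: [0.5896, -0.047, 0.196]
tool_rot: [-0.0, 0.783, 0.622, 0.0]
contact_force: [0.5, 0.2, -0.0]
gripper_width: -0.0
```

```bash
python3 - <<'E'
from station import bot
from h import *
p=K; go(bot,p[0],p[1],.229,76.6)
c=bot.read_camera("wrist");cv2.imwrite("pics/w4.png",cv2.resize(c["frame"][140:280,180:400,::-1],None,fx=3,fy=3))
P=wcloud(c)
def loc(m): d=m[:,:2]-K; return np.stack([d@CX,d@CY,m[:,2]],1)*1000
for u in (250,264):print(u,[loc(P[v:v+1,u])[0].round(0).tolist() for v in range(229,240,1)][::1])
E
```

```text
now [ 0.5896 -0.047   0.196 ] 76.92 cmd [ 32.7   0.9 -33.    0.3]
250 [[9.0, -38.0, 161.0], [11.0, -38.0, 160.0], [12.0, -38.0, 160.0], [13.0, -38.0, 160.0], [-13.0, -36.0, 210.0], [-12.0, -36.0, 210.0], [-12.0, -36.0, 210.0], [-12.0, -36.0, 211.0], [-12.0, -36.0, 214.0], [-12.0, -36.0, 214.0], [-12.0, -36.0, 216.0]]
264 [[10.0, -28.0, 160.0], [10.0, -28.0, 160.0], [11.0, -28.0, 161.0], [12.0, -28.0, 160.0], [-11.0, -29.0, 207.0], [-11.0, -29.0, 209.0], [-12.0, -29.0, 211.0], [-12.0, -29.0, 212.0], [-12.0, -29.0, 212.0], [-11.0, -29.0, 213.0], [-12.0, -29.0, 215.0]]
```

View pics/w4.png

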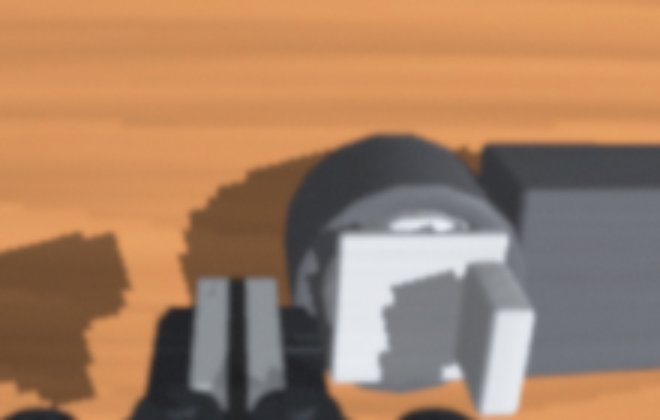

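>>> step_arm(targets=[[8, 0.8, 0, 0, 1], [16, 0.8, 0, 0, 1], [24, 0.8, 0, 0, 1], [32, 0.8, 0, 0, 1], [36, 0.8, 0, 0, 1], [40, 0.8, 0, 0, 1], [44, 0.8, 0, 0, 1], [48, 0.8, 0, 0, 1], [52, 0.8, 0, 0, 1], [56, 0.8, 0, 0, 1], [60, 0.8, 0, 0, 1], [64, 0.8, 0, 0, 1], [67, 0.8, 0, 0, 1], [67, 0.8, 0, 0, 1]])

```text
t: 6.42
eef_pos: [0.6047, 0.0142, 0.1959]
tool_rot: [0.001, 0.784, 0.621, -0.002]
contact_force: [-4.1, -6.5, 4.2]
gripper_width: -0.005
```

```bash
python3 - <<'E'
from station import bot
from h import *
p=K; go(bot,p[0],p[1],.229,76.6)
c=bot.read_camera("wrist");cv2.imwrite("pics/w5.png",cv2.resize(c["frame"][140:280,150:370,::-1],None,fx=3,fy=3))
E
```

```text
now [0.6047 0.0142 0.1959] 76.72 cmd [-30.3   0.2 -33.1   0.1]
```

View pics/w5.png

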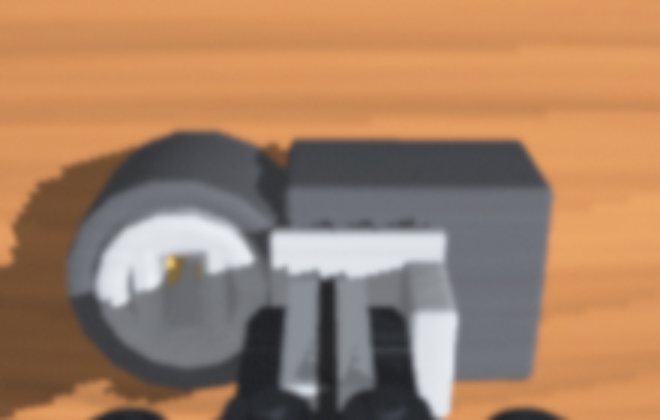

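```bash
python3 - <<'E'
from station import bot
from h import *
np.set_printoptions(precision=1,suppress=True)
c=bot.read_camera("wrist");P=wcloud(c)
def loc(m): d=m[:,:2]-K; return np.stack([d@CX,d@CY,m[:,2]],1)*1000
B=loc(P[205:275,285:305].reshape(-1,3))
for n,lo,hi in (("tab",216,223),):
    m=B[(B[:,2]>lo)&(B[:,2]<hi)]; print(n,len(m),m.min(0),m.max(0),m.mean(0))
B=loc(P[216:228,238:300].reshape(-1,3));m=B[(B[:,2]>197)&(B[:,2]<203)];print(m.min(0),m.max(0))
print(bot.get_obs()["contact_force"])
E
```

```text
tab 470 [-11.9  44.  216.1] [  7.5  52.7 222.6] [ -4.1  48.8 219.6]
[-17.1  20.9 197.2] [ -9.9  52.7 202.4]
[-3.4 -6.6  4. ]
```

```bash
sed -i 's/^K=.*/K=np.array([.5985,-.0130]);CY=np.array([.232,.973]);CX=np.array([.973,-.232])/' h.py; python3 - <<'E'
from station import bot
from h import *
go(bot,.4263,-.314,.20,99.2)
E
```

```text
now [0.6047 0.0141 0.1959] 76.71 cmd [-360.4  -98.2   -4.1  -22.5]
```

>>> step_arm(targets=[[-10, 0, 0, 0, 1], [-14, 0, -35, 0, 1], [-14, 0, -70, 0, 1], [-45, -9, -80, -2, 0.6], [-80, -18, -80, -6, 0.3], [-115, -28, -80, -10, 0], [-150, -37, -80, -14, 0], [-185, -47, -80, -18, 0], [-220, -57, -80, -22, 0], [-255, -67, -80, -22, 0], [-290, -77, -70, -22, 0], [-325, -88, -50, -22, 0], [-364, -98, -30, -22, 0], [-364, -98, -10, -22, 0], [-364, -98, 0, -22, 0], [-364, -98, 0, -22, 0], [-364, -98, 0, -22, 0]])

```text
t: 7.93
eef_pos: [0.4282, -0.3137, 0.1964]
tool_rot: [-0.0, 0.65, 0.76, 0.001]
contact_force: [-0.1, 0.1, 1.2]
gripper_width: 1.002
```

```bash
python3 - <<'E'
from station import bot
from h import *
np.set_printoptions(precision=4,suppress=True)
print(bot.get_obs()["q"])
go(bot,.4263,-.314,.20,99.2)
c=bot.read_camera("wrist");cv2.imwrite("pics/w6.png",c["frame"][:,:,::-1])
P=wcloud(c);A=P.reshape(-1,3)
A=A[np.hypot(A[:,0]-.426,A[:,1]+.314)<.06]
for lo,hi in [(.046,.055),(.092,.1)]:
    m=A[(A[:,2]>lo)&(A[:,2]<hi)]
    if len(m)>3:
        r=cv2.minAreaRect((m[:,:2]*1000).astype(np.float32));print(lo,len(m),m.mean(0),r)
E
```

```text
[ 1.0135  0.3315 -0.6027  1.8965  0.2224  0.9804  2.0387]
now [ 0.4282 -0.3137  0.1964] 98.96 cmd [-0.  -1.9 -3.6 -0.2]
0.046 2057 [ 0.4241 -0.312   0.0507] ((427.2235107421875, -311.44268798828125), (60.759765625, 46.16208267211914), 9.361455917358398)
0.092 30 [ 0.4115 -0.3143  0.0965] ((426.9638671875, -311.2985534667969), (36.4040641784668, 9.676200866699219), 8.81041431427002)
```

View pics/w6.png

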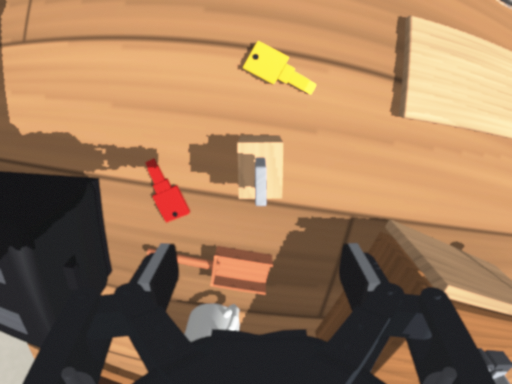

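>>> step_arm(targets=[[2.5, -0.8, 30, 0, 0], [2.5, -0.8, 60, 0, 0], [2.5, -0.8, 90, 0, 0], [2.5, -0.8, 115, 0, 0], [2.5, -0.8, 135, 0, 0], [2.5, -0.8, 146, 0, 0], [2.5, -0.8, 146, 0, 0], [2.5, -0.8, 146, 0, 0]], newtons=40)

```text
t: 8.65
eef_pos: [0.4273, -0.3125, 0.0511]
tool_rot: [0.001, 0.65, 0.76, 0.0]
contact_force: [-0.2, -0.5, 0.9]
gripper_width: 1.002
```

```bash
python3 - <<'E'
from station import bot
from h import *
np.set_printoptions(precision=4,suppress=True)
go(bot,.4270,-.3113,.050,99.1)
c=bot.read_camera("wrist");cv2.imwrite("pics/w7.png",c["frame"][:,:,::-1])
s=bot.read_camera("side");cv2.imwrite("pics/s7.png",cv2.resize(s["frame"][200:340,140:320,::-1],None,fx=4,fy=4))
P=wcloud(c)
for u,v0 in ((160,240),(358,240)): print([P[v,u].round(3).tolist() for v in range(v0,v0+25,4)])
E
```

```text
now [ 0.4273 -0.3125  0.0511] 98.9 cmd [ 1.2 -0.1  1.1 -0.2]
[[0.469, -0.385, -0.001], [0.346, -0.324, 0.201], [0.424, -0.361, 0.081], [0.423, -0.359, 0.086], [0.423, -0.358, 0.089], [0.423, -0.357, 0.092], [0.423, -0.356, 0.096]]
[[0.444, -0.229, 0.001], [0.448, -0.228, 0.0], [0.409, -0.266, 0.081], [0.409, -0.267, 0.085], [0.409, -0.268, 0.089], [0.409, -0.269, 0.093], [0.41, -0.27, 0.095]]
```

View pics/w7.png

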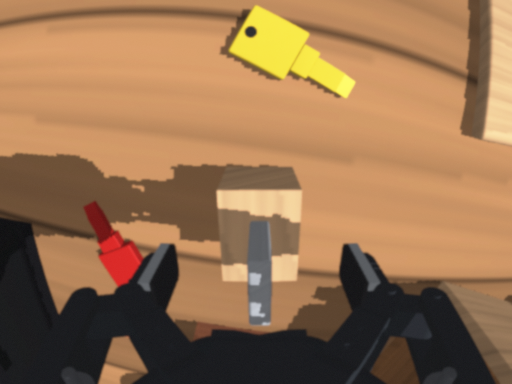

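View pics/s7.png

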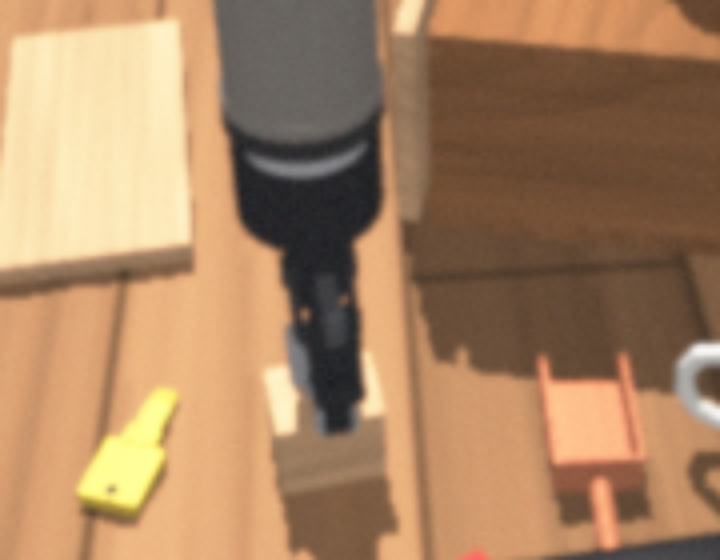

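>>> step_arm(targets=[[0.5, 0, 2, 0, 0.3], [0.5, 0, 2, 0, 0.5], [0.5, 0, 2, 0, 0.7], [0.5, 0, 2, 0, 0.85], [0.5, 0, 2, 0, 1], [0.5, 0, 2, 0, 1], [0.5, 0, 2, 0, 1], [0.5, 0, 2, 0, 1], [0.5, 0, 2, 0, 1], [0.5, 0, 2, 0, 1]], newtons=70)

```text
t: 9.58
eef_pos: [0.426, -0.3124, 0.0483]
tool_rot: [0.0, 0.651, 0.759, -0.0]
contact_force: [-0.9, 0.6, 4.1]
gripper_width: 0.108
```

```bash
python3 - <<'E'
from station import bot
from h import *
np.set_printoptions(precision=4,suppress=True)
o=bot.get_obs();print(o["contact_force"],o["torque"],o["gripper_width"])
go(bot,.4270,-.3113,.050,99.1)
c=bot.read_camera("wrist");cv2.imwrite("pics/w8.png",c["frame"][:,:,::-1])
P=wcloud(c)
for u in (240,247,259,272,278): print(u,[P[v,u].round(3).tolist() for v in range(210,250,4)])
E
```

```text
[-0.8575  0.6375  4.0999] [0.1132 0.2214 0.0083] 0.10754193171407811
now [ 0.426  -0.3124  0.0483] 98.83 cmd [ 0.9  1.2 -1.7 -0.3]
240 [[0.408, -0.325, 0.05], [0.411, -0.324, 0.05], [0.413, -0.324, 0.05], [0.416, -0.324, 0.05], [0.417, -0.323, 0.052], [0.42, -0.323, 0.051], [0.417, -0.323, 0.061], [0.416, -0.323, 0.067], [0.417, -0.322, 0.071], [0.417, -0.322, 0.074]]
247 [[0.408, -0.321, 0.049], [0.41, -0.321, 0.051], [0.412, -0.32, 0.051], [0.415, -0.32, 0.05], [0.417, -0.32, 0.051], [0.42, -0.319, 0.05], [0.416, -0.319, 0.062], [0.416, -0.319, 0.066], [0.416, -0.319, 0.07], [0.416, -0.319, 0.074]]
259 [[0.406, -0.315, 0.051], [0.409, -0.314, 0.05], [0.412, -0.314, 0.05], [0.414, -0.313, 0.05], [0.409, -0.314, 0.065], [0.409, -0.314, 0.069], [0.41, -0.314, 0.073], [0.409, -0.314, 0.077], [0.409, -0.314, 0.082], [0.409, -0.314, 0.085]]
272 [[0.406, -0.307, 0.05], [0.408, -0.307, 0.05], [0.41, -0.307, 0.05], [0.413, -0.306, 0.05], [0.415, -0.306, 0.05], [0.417, -0.305, 0.05], [0.414, -0.306, 0.062], [0.415, -0.307, 0.065], [0.415, -0.307, 0.07], [0.414, -0.307, 0.075]]
278 [[0.405, -0.304, 0.051], [0.407, -0.304, 0.051], [0.409, -0.304, 0.051], [0.412, -0.303, 0.05], [0.414, -0.303, 0.051], [0.418, -0.302, 0.049], [0.414, -0.303, 0.061], [0.414, -0.304, 0.067], [0.414, -0.304, 0.07], [0.413, -0.304, 0.075]]
```

View pics/w8.png

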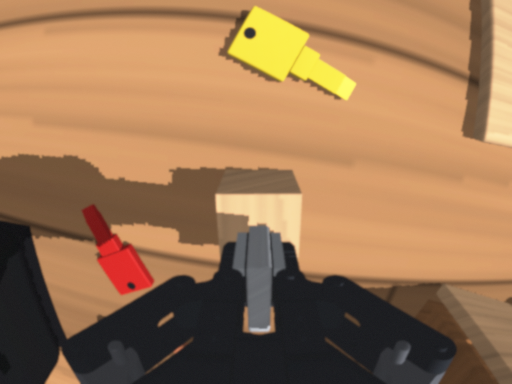

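>>> step_arm(targets=[[0, 0, -8, 0, 1], [0, 0, -16, 0, 1], [0, 0, -24, 0, 1], [0, 0, -32, 0, 1], [0, 0, -45, 0, 1], [0, 0, -70, 0, 1], [0, 0, -100, 0, 1], [0, 0, -130, 0, 1], [0, 0, -160, 0, 1], [0, 0, -190, 0, 1], [0, 0, -220, 0, 1], [0, 0, -242, 0, 1], [0, 0, -242, 0, 1], [0, 0, -242, 0, 1]], newtons=90)

```text
t: 10.8
eef_pos: [0.4265, -0.3124, 0.2921]
tool_rot: [0.002, 0.651, 0.759, -0.0]
contact_force: [-0.3, -0.5, -1.6]
gripper_width: 0.1
```

```bash
python3 - <<'E'
from station import bot
from h import *
np.set_printoptions(precision=4,suppress=True)
o=bot.get_obs();print(o["contact_force"],o["torque"],o["gripper_width"])
p=K-.0*CX;go(bot,p[0],p[1],.270,76.6)
c=bot.read_camera("wrist");cv2.imwrite("pics/w9.png",c["frame"][:,:,::-1])
E
```

```text
[-0.3399 -0.5061 -1.5748] [ 0.0343 -0.0071  0.0374] 0.10006756718875227
now [ 0.4265 -0.3124  0.2921] 98.83 cmd [269.5 216.   22.1  22.2]
```

View pics/w9.png

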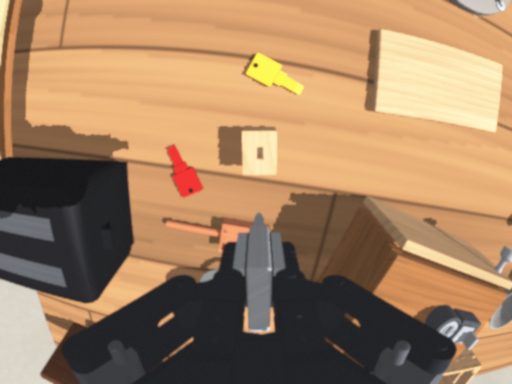

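>>> step_arm(targets=[[22, 18, 0, 2, 1], [45, 36, 0, 4, 1], [67, 54, 0, 6, 1], [90, 72, 0, 8, 1], [112, 90, 0, 10, 1], [135, 108, 0, 12, 1], [157, 126, 0, 14, 1], [180, 144, 0, 16, 1], [202, 162, 0, 18, 1], [225, 180, 0, 20, 1], [247, 198, 0, 22, 1], [262, 210, 3, 22, 1], [269.5, 216, 7, 22, 1], [269.5, 216, 7, 22, 1], [269.5, 216, 7, 22, 1], [269.5, 216, 7, 22, 1]])

```text
t: 12.18
eef_pos: [0.5972, -0.0149, 0.2824]
tool_rot: [-0.0, 0.784, 0.621, -0.001]
contact_force: [-0.1, -0.6, -1.1]
gripper_width: 0.104
```

```bash
python3 - <<'E'
from station import bot
from h import *
np.set_printoptions(precision=4,suppress=True)
o=bot.get_obs();print(o["q"],o["contact_force"],o["torque"],o["gripper_width"])
p=K-.0*CX;go(bot,p[0],p[1],.240,76.6)
c=bot.read_camera("wrist");cv2.imwrite("pics/w10.png",c["frame"][:,:,::-1])
cv2.imwrite("pics/w10c.png",cv2.resize(c["frame"][150:260,190:340,::-1],None,fx=5,fy=5,interpolation=cv2.INTER_CUBIC))
s=bot.read_camera("side");cv2.imwrite("pics/s10.png",cv2.resize(s["frame"][110:210,230:340,::-1],None,fx=5,fy=5,interpolation=cv2.INTER_CUBIC))
E
```

```text
[ 0.4522  0.3829 -0.6979  1.6405  0.2598  1.2149  1.0371] [-0.0917 -0.5864 -1.108 ] [-0.0481 -0.0577 -0.0048] 0.10422745429046897
now [ 0.5972 -0.0149  0.2824] 76.72 cmd [ 2.2  0.8 42.4  0.1]
```

View pics/w10c.png

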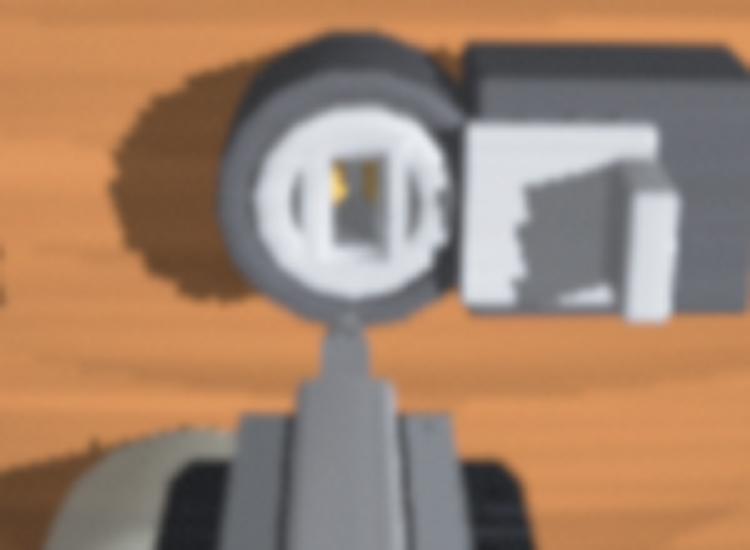

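View pics/s10.png

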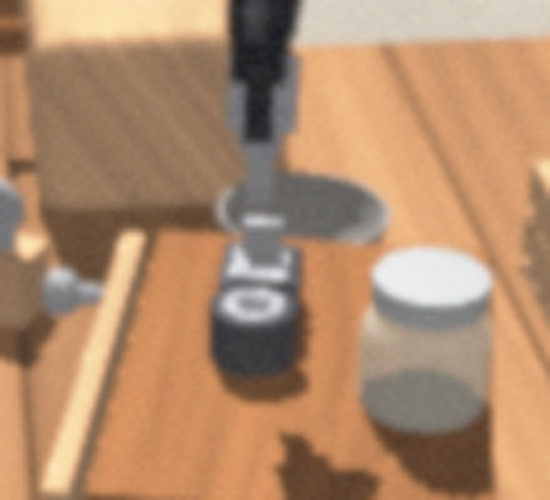

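```bash
cat >> h.py <<'E'
def wray(c,u,v,z):
    H=c["z_map"].shape[0];f=H/2/np.tan(np.radians(c["fov_y"]/2))
    a,b=u-c["cx"],v-c["cy"];r=np.hypot(a,b)+1e-9;k=np.tan(r/f)/r
    d=c["R"].T@np.array([a*k,b*k,1]);C=-c["R"].T@c["t"]
    return C+d*(z-C[2])/d[2]
E
python3 - <<'E'
from station import bot
from h import *
np.set_printoptions(precision=4,suppress=True)
c=bot.read_camera("wrist");o=bot.get_obs();e=o["eef_pos"]
P=wcloud(c)
def L(p):
    d=np.asarray(p)[:2]-e[:2]; return np.round([d@CX*1e3,d@CY*1e3],1)
for n,u,v in (("slot",262,191),("plug",260.4,190)): p=wray(c,u,v,.194);print(n,p,"rel eef",L(p))
print("tip",L(wray(c,259.4,213.6,e[2]-.034)))
A=P[165:225,225:300].reshape(-1,3);m=A[(A[:,2]>.191)&(A[:,2]<.197)]
m=m[np.hypot(m[:,0]-K[0],m[:,1]-K[1])<.03]; l=np.array([L(q) for q in m]);print(len(m),cv2.minEnclosingCircle(l.astype(np.float32)),l.mean(0))
# shoulder faces & bow thickness
for v in range(214,250,3):
    row=P[v,235:290]; print(v,[(round(L(q)[0]),round(L(q)[1],1),round(q[2]*1e3)) for q in row[10:42:3] if q[2]>.23])
E
```

```text
slot [ 0.5994 -0.0116  0.194 ] rel eef [1.  3.4]
plug [ 0.5982 -0.0127  0.194 ] rel eef [0.1 2. ]
tip [-2.  1.]
1893 ((-0.17659498751163483, 5.129089832305908), 26.962026596069336) [-0.8325  0.7971]
214 [(-6, np.float64(-0.6), 258), (-6, np.float64(1.4), 258)]
217 [(-5, np.float64(-0.5), 262), (-5, np.float64(1.4), 262)]
220 [(-6, np.float64(-2.3), 269), (-6, np.float64(-0.5), 269), (-7, np.float64(1.3), 270), (-7, np.float64(3.1), 269)]
223 [(-6, np.float64(-2.3), 273), (-6, np.float64(-0.5), 273), (-6, np.float64(1.3), 272), (-6, np.float64(3.1), 273)]
226 [(-17, np.float64(-3.3), 299), (-17, np.float64(-1.8), 299), (-18, np.float64(-0.3), 301), (-18, np.float64(1.2), 300), (-17, np.float64(2.7), 299), (-17, np.float64(4.2), 299)]
229 [(-17, np.float64(-3.3), 303), (-17, np.float64(-1.8), 303), (-17, np.float64(-0.3), 303), (-17, np.float64(1.2), 302), (-17, np.float64(2.6), 302), (-18, np.float64(4.1), 304)]
232 [(-11, np.float64(-6.7), 294), (-12, np.float64(-5.1), 295), (-17, np.float64(-3.2), 306), (-17, np.float64(-1.7), 307), (-18, np.float64(-0.3), 307), (-17, np.float64(1.1
[... 1098 characters left out ...]
4(7.1), 304), (-11, np.float64(8.6), 304)]
244 [(-11, np.float64(-6.1), 307), (-17, np.float64(-4.2), 318), (-17, np.float64(-2.9), 317), (-17, np.float64(-1.6), 318), (-17, np.float64(-0.2), 318), (-17, np.float64(1.1), 317), (-17, np.float64(2.4), 318), (-17, np.float64(3.7), 318), (-16, np.float64(5.2), 316), (-11, np.float64(7.0), 307), (-11, np.float64(8.4), 308)]
247 [(-11, np.float64(-6.0), 310), (-17, np.float64(-4.2), 320), (-18, np.float64(-2.8), 321), (-18, np.float64(-1.5), 321), (-17, np.float64(-0.2), 320), (-17, np.float64(1.1), 321), (-17, np.float64(2.4), 321), (-17, np.float64(3.7), 320), (-16, np.float64(5.1), 319), (-11, np.float64(6.9), 309), (-10, np.float64(8.4), 309)]
```

```bash
python3 - <<'E'
from station import bot
from h import *
c=bot.read_camera("wrist")
cv2.imwrite("pics/w11c.png",cv2.resize(c["frame"][160:225,230:290,::-1],None,fx=9,fy=9,interpolation=cv2.INTER_NEAREST))
E
```

```text
(no output)
```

View pics/w11c.png

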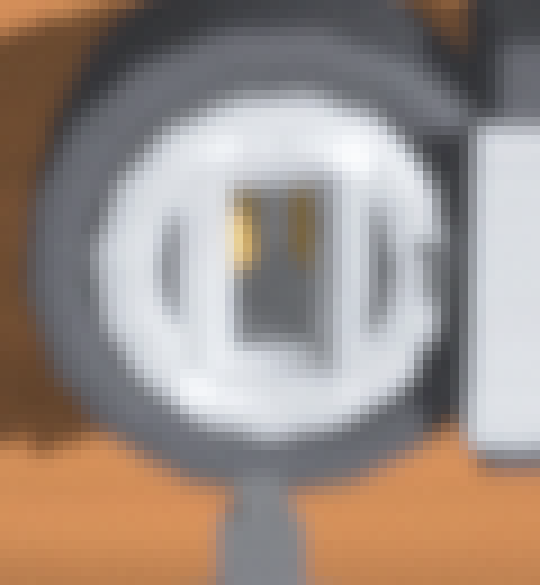

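>>> step_arm(targets=[[1.7, -0.3, 10, 0, 1], [1.7, -0.3, 25, 0, 1], [1.7, -0.3, 40, 0, 1], [1.7, -0.3, 52, 0, 1], [1.7, -0.3, 57, 0, 1], [1.7, -0.3, 57, 0, 1], [1.7, -0.3, 57, 0, 1]], newtons=100)

```text
t: 12.97
eef_pos: [0.5982, -0.0111, 0.2261]
tool_rot: [-0.0, 0.784, 0.621, 0.0]
contact_force: [0.0, -0.3, -0.4]
gripper_width: 0.102
```

```bash
python3 - <<'E'
from station import bot
from h import *
np.set_printoptions(precision=3,suppress=True)
o=bot.get_obs();print(o["contact_force"],o["torque"],o["gripper_width"])
go(bot,K[0],K[1],.190,76.6)
c=bot.read_camera("wrist");a=cv2.resize(c["frame"][160:245,215:305,::-1],None,fx=7,fy=7,interpolation=cv2.INTER_CUBIC)
cv2.imwrite("pics/w12c.png",a)
E
```

```text
[ 0.022 -0.271 -0.438] [-0.037 -0.014 -0.069] 0.10206551950407593
now [ 0.598 -0.011  0.226] 76.83 cmd [-1.8  0.7 36.1  0.2]
```

View pics/w12c.png

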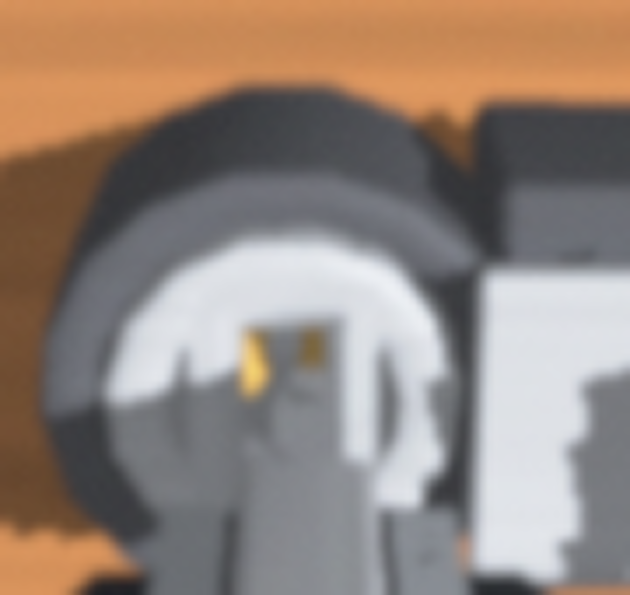

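```bash
python3 - <<'E'
from station import bot
from h import *
c=bot.read_camera("wrist");o=bot.get_obs();e=o["eef_pos"];print(e)
def L(p):
    d=np.asarray(p)[:2]-K; return np.round([d@CX*1e3,d@CY*1e3],1)
print("eef",L(e))
for n,u,v,z in (("circ",254.9,218,.194),("arcs",256.2,218,.194),("slot",257,210,.192),("slottop edge",257,160+318/7,.192),("tip",257.8,218,.200),("bowL",215+243/7,240,.235),("bowR",215+372/7,240,.235)): print(n,L(wray(c,u,v,z)))
P=wcloud(c)
for v in (228,234,240): print([(round(L(q)[0]),L(q)[1],round(q[2]*1e3)) for q in P[v,240:276:2] if q[2]>.21])
A=P[185:235,225:290].reshape(-1,3);m=A[(A[:,2]>.1985)&(A[:,2]<.2015)];l=np.array([L(q) for q in m]);print("plate y min",np.sort(l[:,1])[:20])
E
```

```text
[ 0.59870237 -0.01097843  0.22694565]
eef [-0.3  2. ]
circ [0.4 0.3]
arcs [0.4 1.1]
slot [-4.6  1.7]
slottop edge [-8.   1.7]
tip [-2.3  2.2]
bowL [-5.1 -2.1]
bowR [-5.1  7.9]
[(-18, np.float64(-1.6), 246), (-17, np.float64(-0.6), 245), (-18, np.float64(0.4), 246), (-18, np.float64(1.4), 246), (-18, np.float64(2.3), 247), (-18, np.float64(3.3), 245), (-18, np.float64(4.3), 246), (-18, np.float64(5.3), 247), (-18, np.float64(6.3), 246), (-17, np.float64(7.3), 245)]
[(-11, np.float64(-7.0), 240), (-11, np.float64(-5.9), 240), (-12, np.float64(-4.8), 241), (-11, np.float64(-3.9), 240), (-16, np.float64(-2.5), 249), (-17, np.float64(-1.5), 251), (-17, np.float64(-0.5), 251), (-18, np.float64(0.5), 252), (-18, np.float64(1.4), 252), (-18, np.float64(2.3), 253), (-18, np.float64(3.3), 252), (-18, np.float64(4.2), 252), (-18, np.float64(5.2), 253), (-17, np.float64(6.1), 251), (-17, np.float64(7.1), 251), (-11, np.float64(8.6), 240), (-12, np.float64(9.6), 241), (-12, np.float64(10.6), 241)]
[(-11, np.float64(-6.6), 246), (-11, np.float64(-5.6), 246), (-11, np.float64(-4.7), 246), (-11, np.float64(-3.6), 246), (-17, np.float64(-2.2), 256), (-17, np.float64(-1.3), 257), (-18, np.float64(-0.4), 258), (-18, np.float64(0.5), 258), (-18, np.float64(1.4), 258), (-18, np.float64(2.4), 258), (-18, np.float64(3.3), 258), (-18, np.float64(4.2), 258), (-18, np.float64(5.1), 258), (-17, np.float64(6.0), 257), (-18, np.float64(6.9), 258), (-12, np.float64(8.3), 247), (-11, np.float64(9.3), 247), (-12, np.float64(10.3), 247)]
plate y min [ 1.7  2.3  3.   3.   3.6 18.1 18.1 18.1 18.2 18.2 18.2 18.3 18.3 18.3
 18.3 18.3 18.3 18.3 18.3 18.3]
```

>>> step_arm(targets=[[-1.5, 0, 0, 0, 1], [-1.5, 0, 2, 0, 1], [-1.5, 0, 5, 0, 1], [-1.5, 0, 8, 0, 1], [-1.5, 0, 11, 0, 1], [-1.5, 0, 14, 0, 1], [-1.5, 0, 14, 0, 1]])

```text
t: 13.65
eef_pos: [0.5973, -0.0129, 0.2112]
tool_rot: [-0.0, 0.784, 0.621, -0.001]
contact_force: [-0.5, -0.3, -0.9]
gripper_width: 0.101
```

```bash
cat > look.py <<'E'
import sys
from station import bot
from h import *
np.set_printoptions(precision=3,suppress=True)
o=bot.get_obs();print(o["t"],o["eef_pos"],"F",o["contact_force"],"M",o["torque"],o["gripper_width"],"q7",o["q"][6])
d=o["eef_pos"][:2]-K;print("eef loc",d@CX*1e3,d@CY*1e3,"yaw",yaw_of(o["tool_rot"]))
c=bot.read_camera("wrist");cv2.imwrite(sys.argv[1],cv2.resize(c["frame"][150:260,190:340,::-1],None,fx=5,fy=5,interpolation=cv2.INTER_CUBIC))
P=wcloud(c)
m=P[226:229,254:264].reshape(-1,3);print("bow front z at v227",m[:,2].mean()*1e3)
E
python3 look.py pics/w13.png
```

```text
13.65 [ 0.597 -0.013  0.211] F [-0.472 -0.305 -0.902] M [-0.084 -0.    -0.015] 0.10118564703632278 q7 0.9922859105888097
eef loc -1.1918516580961092 -0.17954864511756527 yaw 76.82228065589022
bow front z at v227 233.69803319438392
```

View pics/w13.png

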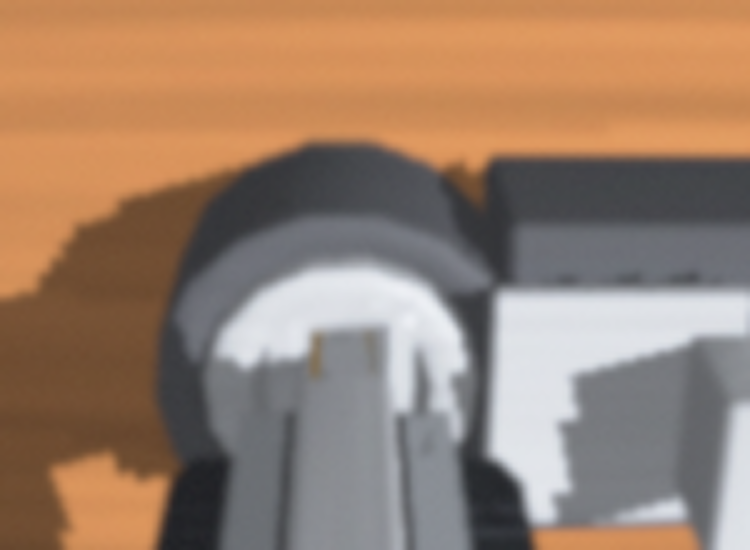

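>>> step_arm(targets=[[0.5, 0.5, 2, 0, 1], [0.8, 0.5, 4, 1, 1], [0.2, 0.5, 6, -1, 1], [0.8, 0.5, 8, 1, 1], [0.2, 0.5, 10, -1, 1], [0.8, 0.5, 12, 1, 1], [0.2, 0.5, 14, -1, 1], [0.5, 0.5, 14, 0, 1]])

```text
t: 14.37
eef_pos: [0.5981, -0.0131, 0.1982]
tool_rot: [0.0, 0.784, 0.621, -0.001]
contact_force: [-2.7, -3.8, 0.7]
gripper_width: 0.104
```

```bash
python3 look.py pics/w14.png
```

```text
14.3667 [ 0.598 -0.013  0.198] F [-2.714 -3.826  0.716] M [-0.887  0.433  0.034] 0.10365672808115088 q7 0.9821909807797231
eef loc -0.31683886149718227 -0.1875691348152138 yaw 76.80654210938629
bow front z at v227 216.1900787151949
```

View pics/w14.png

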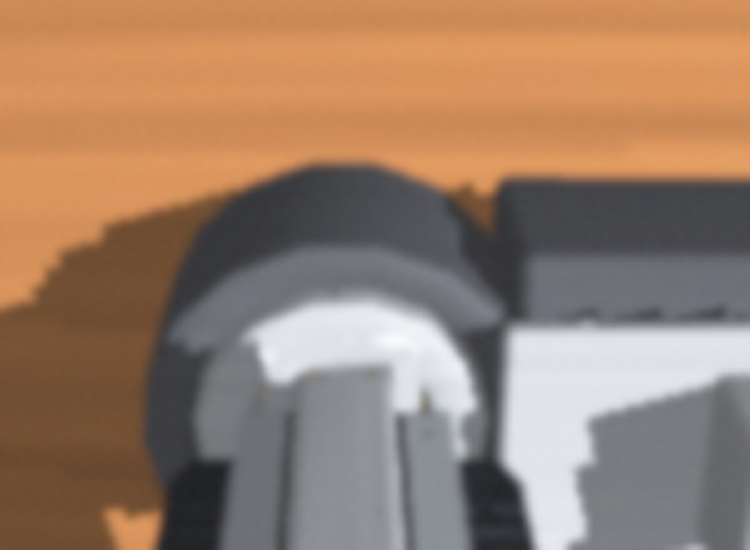

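>>> step_arm(targets=[[-0.8, 0, 1, 0, 1], [-0.4, 0, 3, 1, 1], [-1.2, 0, 4, -1, 1], [-0.4, 0, 5, 1, 1], [-1.2, 0, 6, -1, 1], [-0.4, 0, 7, 1, 1], [-0.8, 0, 7, 0, 1]])

```text
t: 15.0
eef_pos: [0.5984, -0.0131, 0.1923]
tool_rot: [0.0, 0.784, 0.62, 0.0]
contact_force: [-4.6, -2.7, 10.6]
gripper_width: 0.105
```

```bash
python3 look.py pics/w15.png
```

```text
15.0 [ 0.598 -0.013  0.192] F [-4.646 -2.703 10.559] M [-0.584  1.13  -0.043] 0.10475011426038415 q7 0.9761572388350913
eef loc -0.045138882149869046 -0.14153530054273983 yaw 76.66832825489793
bow front z at v227 210.22439193585953
```

>>> step_arm(targets=[[-0.3, -0.7, 1, 1.5, 1], [-1, -0.7, 2, -1.5, 1], [-0.3, -1, 3, 1.5, 1], [-1, -0.4, 3, -1.5, 1], [-0.3, -1, 4, 1.5, 1], [-1, -0.4, 4, -1.5, 1], [-0.6, -0.7, 4, 0, 1], [-0.6, -0.7, 4, 0, 1]])

```text
t: 15.72
eef_pos: [0.5986, -0.013, 0.1919]
tool_rot: [0.002, 0.784, 0.62, 0.001]
contact_force: [-13.3, -3.9, 32.2]
gripper_width: 0.099
```

```bash
python3 look.py pics/w16.png;  python3 - <<'E'
from station import bot
import cv2
s=bot.read_camera("side");cv2.imwrite("pics/s16.png",cv2.resize(s["frame"][120:220,220:340,::-1],None,fx=6,fy=6,interpolation=cv2.INTER_CUBIC))
E
```

```text
15.7167 [ 0.599 -0.013  0.192] F [-13.299  -3.914  32.191] M [-0.903  2.887 -0.013] 0.09890646388907012 q7 0.9747450974643382
eef loc 0.10850610177020956 -0.02422406687794162 yaw 76.69997476598512
bow front z at v227 210.09185309984835
```

View pics/w16.png

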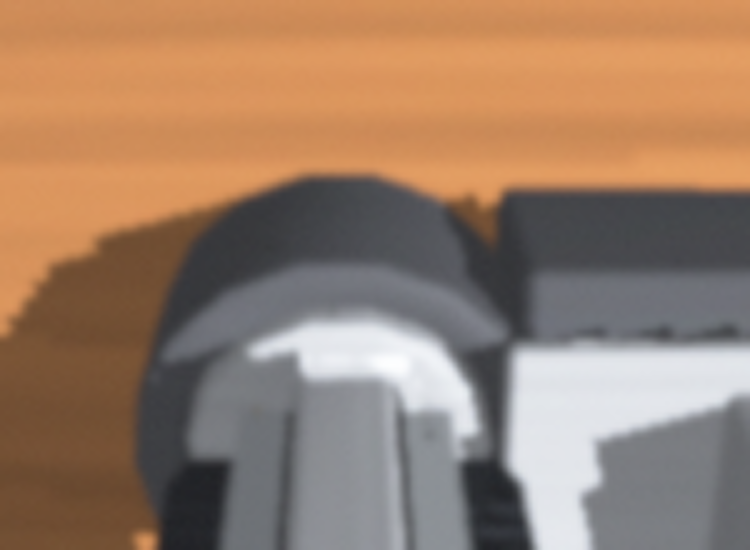

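View pics/s16.png

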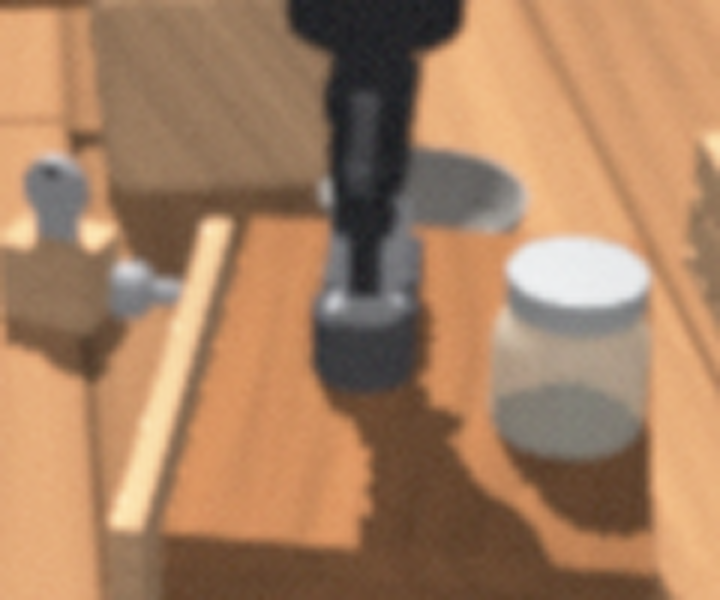

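```bash
python3 - <<'E'
from station import bot
from h import *
c=bot.read_camera("wrist");P=wcloud(c)
def L(p):
    d=np.asarray(p)[:2]-K; return [round(d@CX*1e3,1),round(d@CY*1e3,1),round(p[2]*1e3,1)]
for u in (255,258,261):
  print(u,[(v,L(P[v,u])) for v in list(range(222,230))])
  print(u,[(v,L(P[v,u])) for v in list(range(284,336,4))])
cv2.imwrite("pics/w17.png",cv2.resize(c["frame"][215:345,200:320,::-1],None,fx=5,fy=5))
E
```

```text
255 [(222, [np.float64(-12.3), np.float64(-1.3), np.float64(193.7)]), (223, [np.float64(-12.4), np.float64(-1.3), np.float64(195.1)]), (224, [np.float64(-11.9), np.float64(-1.3), np.float64(195.2)]), (225, [np.float64(-16.9), np.float64(-1.1), np.float64(206.8)]), (226, [np.float64(-17.5), np.float64(-1.1), np.float64(209.2)]), (227, [np.float64(-17.0), np.float64(-1.1), np.float64(209.2)]), (228, [np.float64(-17.8), np.float64(-1.1), np.float64(212.0)]), (229, [np.float64(-17.6), np.float64(-1.1), np.float64(212.7)])]
255 [(284, [np.float64(-9.6), np.float64(-0.7), np.float64(246.1)]), (288, [np.float64(-7.2), np.float64(-0.8), np.float64(245.7)]), (292, [np.float64(-5.5), np.float64(-0.8), np.float64(246.2)]), (296, [np.float64(-4.0), np.float64(-0.8), np.float64(247.0)]), (300, [np.float64(-1.0), np.float64(-0.8), np.float64(246.0)]), (304, [np.float64(1.3), np.float64(-0.8), np.float64(246.0)]), (308, [np.float64(3.8), np.float64(-0.8), np.float64(245.8)]), (312, [np.float64(6.3), np.float64(-0.8), np.float64(245.6)]), (316, [np.float64(8.2), np.float64(-0.8), np.float64(246.2)])
[... 2232 characters left out ...]
(247.1)]), (292, [np.float64(-5.8), np.float64(1.7), np.float64(246.5)]), (296, [np.float64(-3.9), np.float64(1.7), np.float64(246.9)]), (300, [np.float64(-1.4), np.float64(1.7), np.float64(246.5)]), (304, [np.float64(-0.0), np.float64(1.7), np.float64(247.5)]), (308, [np.float64(3.0), np.float64(1.7), np.float64(246.6)]), (312, [np.float64(6.0), np.float64(1.8), np.float64(245.9)]), (316, [np.float64(7.9), np.float64(1.8), np.float64(246.4)]), (320, [np.float64(11.0), np.float64(1.8), np.float64(245.8)]), (324, [np.float64(13.2), np.float64(1.8), np.float64(246.1)]), (328, [np.float64(16.0), np.float64(1.8), np.float64(246.0)]), (332, [np.float64(87.0), np.float64(2.8), np.float64(181.4)])]
```

View pics/w17.png

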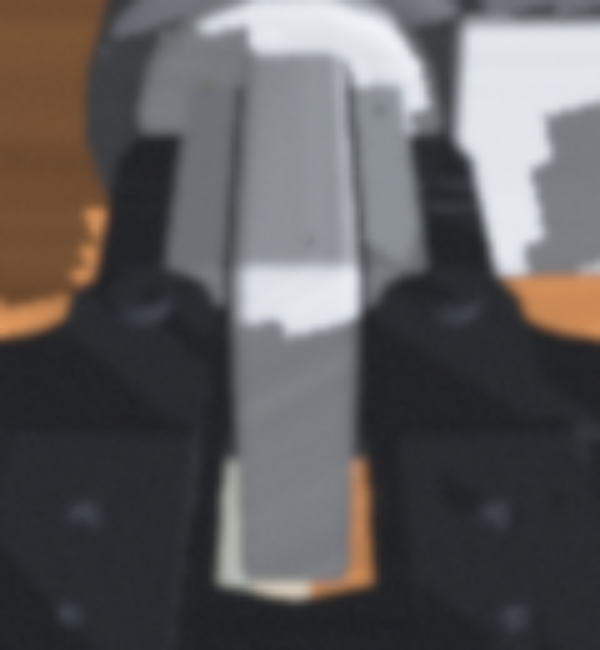

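>>> step_arm(targets=[[-0.5, -0.3, -2, 0, 1], [-0.5, -0.3, -3, 0, 1], [-0.5, -0.3, -3, 0, 1], [-0.5, -0.3, -3, 3, 1], [-0.5, -0.3, -3, 6, 1], [-0.5, -0.3, -3, 9, 1], [-0.5, -0.3, -3, 12, 1], [-0.5, -0.3, -3, 15, 1], [-0.5, -0.3, -3, 15, 1]], newtons=110)

```text
t: 16.62
eef_pos: [0.5984, -0.0132, 0.1922]
tool_rot: [0.001, 0.859, 0.512, 0.002]
contact_force: [-2.8, -3.0, 12.0]
gripper_width: 0.104
```

```bash
python3 look.py pics/w18.png
```

```text
16.6167 [ 0.598 -0.013  0.192] F [-2.782 -3.012 11.993] M [-0.52   0.721  0.007] 0.10420460953362091 q7 0.7400486346035408
eef loc -0.020269055877185832 -0.20393320586001049 yaw 61.634750217682274
bow front z at v227 210.0121999718933
```

View pics/w18.png

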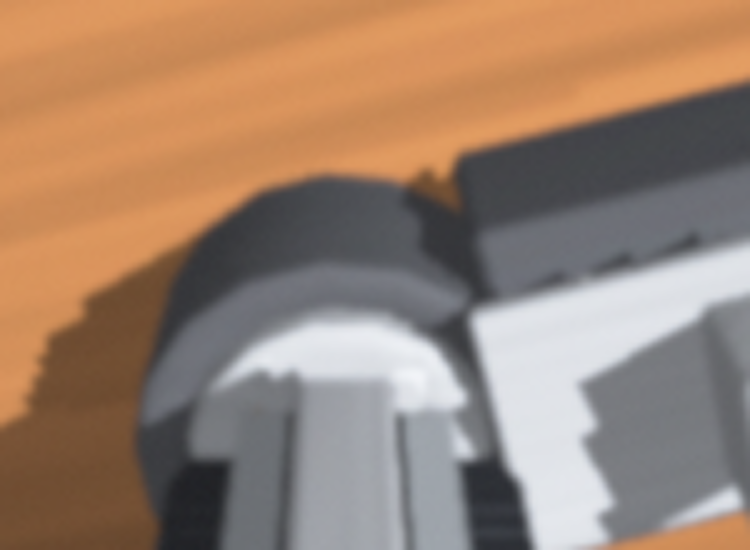

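>>> step_arm(targets=[[0, 0, 0, 5, 1], [0, 0, 0, 10, 1], [0, 0, 0, 15, 1], [0, 0, 0, 20, 1], [0, 0, 0, 25, 1], [0, 0, 0, 30, 1], [0, 0, 0, 35, 1], [0, 0, 0, 40, 1], [0, 0, 0, 40, 1]])

```text
t: 17.42
eef_pos: [0.5985, -0.0132, 0.1923]
tool_rot: [0.0, 0.982, 0.187, 0.002]
contact_force: [-2.8, -1.5, 10.4]
gripper_width: 0.101
```

```bash
python3 look.py pics/w19.png
```

```text
17.4167 [ 0.599 -0.013  0.192] F [-2.791 -1.544 10.41 ] M [-0.528  0.745  0.019] 0.10090443921975964 q7 0.10487617956429844
eef loc 0.08555403632471581 -0.23041240316010816 yaw 21.539361331857798
bow front z at v227 210.10727871179188
```

>>> step_arm(targets=[[0, 0, 0, 5, 1], [0, 0, 0, 10, 1], [0, 0, 0, 15, 1], [0, 0, 0, 20, 1], [0, 0, 0, 25, 1], [0, 0, 0, 30, 1], [0, 0, 0, 34, 1], [0, 0, 0, 37, 1], [0, 0, 0, 37, 1], [0, 0, 0, 37, 1]])

```text
t: 18.3
eef_pos: [0.5985, -0.0133, 0.1922]
tool_rot: [-0.0, 0.991, -0.132, 0.002]
contact_force: [-2.2, -2.1, 12.1]
gripper_width: 0.098
```

```bash
python3 look.py pics/w20.png; python3 - <<'E'
from station import bot
import cv2
for n,(x,y,w,h,k) in {"side":(200,110,160,160,4),"top":(180,90,160,140,4)}.items():
    s=bot.read_camera(n);cv2.imwrite(f"pics/{n}20.png",cv2.resize(s["frame"][y:y+h,x:x+w,::-1],None,fx=k,fy=k,interpolation=cv2.INTER_CUBIC))
s=bot.read_camera("wrist");cv2.imwrite(f"pics/w20f.png",s["frame"][:,:,::-1])
E
```

```text
18.3 [ 0.599 -0.013  0.192] F [-2.178 -2.109 12.119] M [-0.451  0.804  0.105] 0.09789489949876787 q7 -0.4811705386640829
eef loc 0.07780359382215604 -0.25851926580901186 yaw -15.199979845609981
bow front z at v227 209.84638652409862
```

View pics/w20f.png

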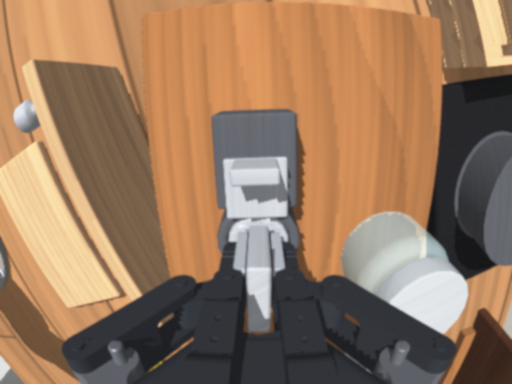

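View pics/side20.png

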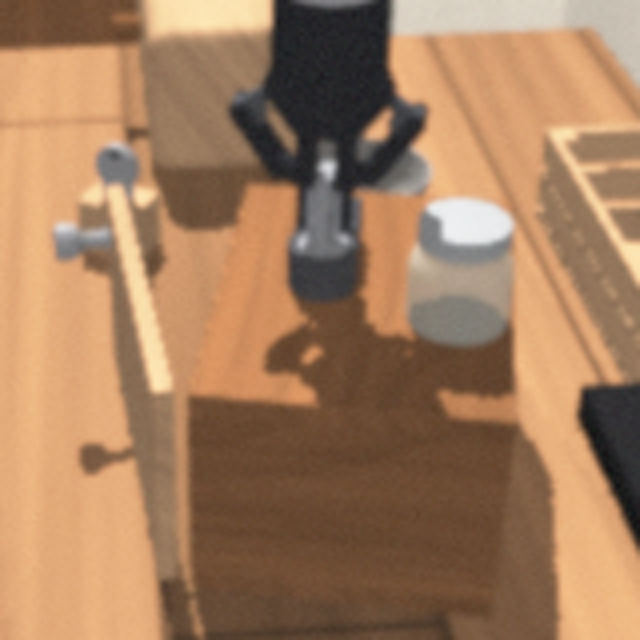

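View pics/top20.png

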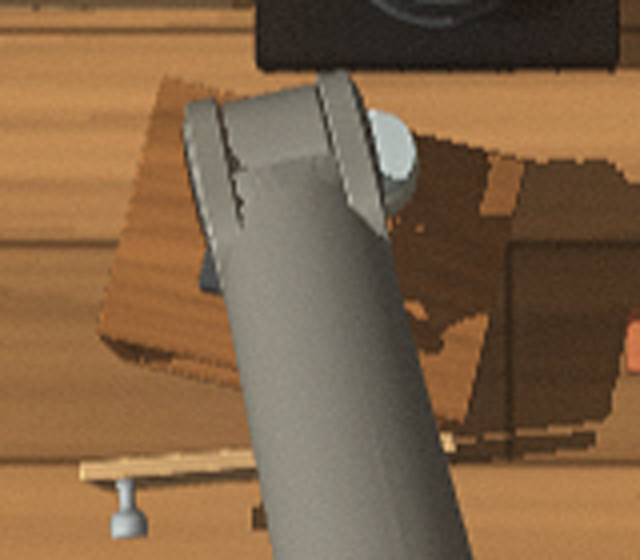

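>>> step_arm(targets=[[0, 0, 0, 2, 1], [0, 0, 0, 4, 1], [0, 0, 0, 6, 1], [0, 0, 0, 6, 1], [0, 0, 0, 6, 1]])

```text
t: 18.92
eef_pos: [0.5985, -0.0133, 0.1922]
tool_rot: [-0.0, 0.983, -0.184, 0.002]
contact_force: [-3.1, -1.8, 13.2]
gripper_width: 0.104
```

```bash
python3 look.py pics/w21.png; python3 - <<'E'
from station import bot
from h import *
c=bot.read_camera("wrist");P=wcloud(c).reshape(-1,3)
d=P[:,:2]-K
m=P[(d@CX<-.075)&(P[:,2]>.15)&(P[:,2]<.17)&(np.abs(d@CY)<.17)]
l=np.stack([(m[:,:2]-K)@CX,(m[:,:2]-K)@CY],1)*1e3
r=cv2.minAreaRect(l.astype(np.float32));print(len(m),r)
E
```

```text
18.9167 [ 0.599 -0.013  0.192] F [-3.133 -1.831 13.235] M [-0.442  0.809  0.083] 0.10420216812230972 q7 -0.5770372959669214
eef loc 0.1102225983393301 -0.32057941233260046 yaw -21.200570521996458
bow front z at v227 209.86861739127175
4424 ((-132.9278106689453, -0.2592620849609375), (16.492582321166992, 266.1925964355469), 19.325231552124023)
```

View pics/w21.png

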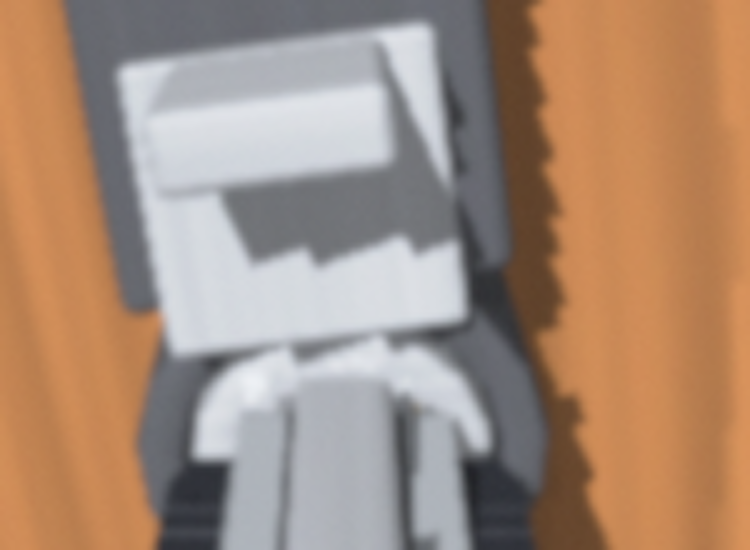

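>>> step_arm(targets=[[0, 0, 0, 1.5, 1], [0, 0, 0, 3, 1], [0, 0, 0, 3, 1], [0, 0, 0, 3, 1]])

```text
t: 19.35
eef_pos: [0.5985, -0.0133, 0.1922]
tool_rot: [-0.001, 0.978, -0.21, 0.002]
contact_force: [-2.7, -1.7, 12.1]
gripper_width: 0.103
```

```bash
cat > door.py <<'E'
from station import bot
from h import *
c=bot.read_camera("wrist");P=wcloud(c).reshape(-1,3)
d=P[:,:2]-K
m=P[(d@CX<-.075)&(P[:,2]>.15)&(P[:,2]<.17)&(np.abs(d@CY)<.17)]
l=np.stack([(m[:,:2]-K)@CX,(m[:,:2]-K)@CY],1)*1e3
print(len(m),cv2.minAreaRect(l.astype(np.float32)))
E
python3 look.py pics/w22.png;python3 door.py
```

```text
19.35 [ 0.599 -0.013  0.192] F [-2.658 -1.748 12.078] M [-0.497  0.82   0.146] 0.10316139499479073 q7 -0.6249467681252213
eef loc 0.09495275339382438 -0.2873261460203562 yaw -24.18963085102719
bow front z at v227 209.97712700982288
4171 ((-134.67601013183594, 3.094268798828125), (16.728349685668945, 257.5331726074219), 20.14666748046875)
```

>>> step_arm(targets=[[0, 0, 0, 1, 1], [0, 0, 0, 2, 1], [0, 0, 0, 2, 1], [0, 0, 0, 2, 1], [0, 0, 0, 2, 1], [0, 0, 0, 2, 1]])

```text
t: 19.95
eef_pos: [0.5985, -0.0133, 0.1922]
tool_rot: [-0.001, 0.974, -0.226, 0.002]
contact_force: [-3.2, -1.7, 12.7]
gripper_width: 0.103
```

```bash
python3 look.py pics/w23.png;python3 door.py; python3 - <<'E'
from station import bot
import cv2
s=bot.read_camera("side");cv2.imwrite("pics/s23.png",s["frame"][:,:,::-1])
E
```

```text
19.95 [ 0.599 -0.013  0.192] F [-3.157 -1.688 12.736] M [-0.459  0.74   0.278] 0.1032289140280908 q7 -0.6566691897004886
eef loc 0.10021968409607063 -0.29091707916121384 yaw -26.1671591977398
bow front z at v227 209.98204762163786
4032 ((-136.18435668945312, 5.394355773925781), (16.047353744506836, 252.79112243652344), 19.92768096923828)
```

View pics/s23.png

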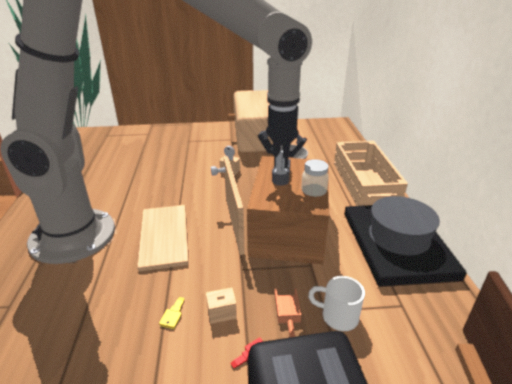

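View pics/w23.png

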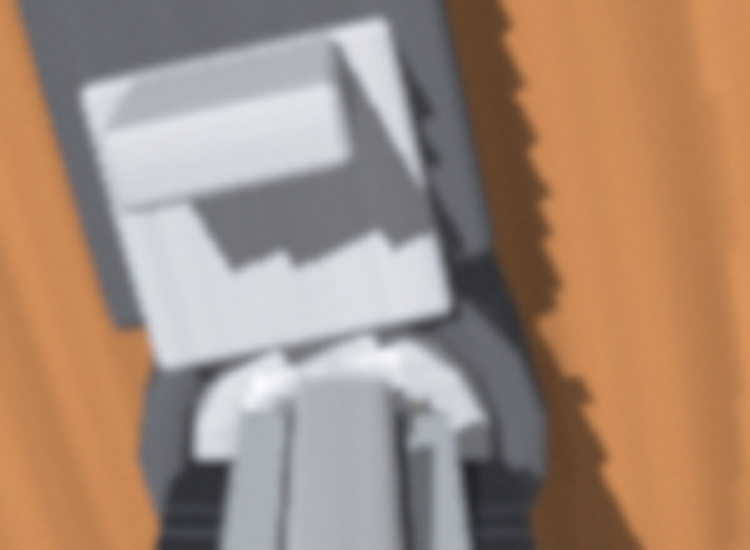

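```bash
python3 -c "
from station import bot
print(bot.hand_in())"
```

```text
the job is handed in; nothing more can be done
None
```

I opened the cupboard and handed the job in at about 20 s of the 64 s allowed. The key is still gripped, fully in and turned to its stop, and the door is ajar.

- **Shutter:** it is fully aside. The tab moved about 34 mm by depth measurement and stayed open.
- **Key:** I took the rectangular-bowed key, lifted it out and worked it down with small wiggles. It is seated: the bow's top is at 246 mm, so the tip is at 164 mm, 30 mm below the keyway's mouth. A firm stop at 32 N confirmed this, and I then eased off to about 12 N.
- **Turn and door:** I turned clockwise until the moment rose from about 0.1 to 0.28 N m, which is the plug's stop. The last wrist-camera measurement put the door at 19.9° (about 0.35 rad).
- **Everything else:** the round-bowed key, the red and yellow look-alikes, jar, bowl, mug and scoop were not touched. In the last views those in sight stood where they were.

Four checks disagreed or failed:

- **Fingertip position:** when shut, the fingertips are about 12 mm behind the reported TCP, not 22 mm ahead as described. My first push therefore passed over the shutter tab without touching it, and I repeated it lower.
- **Key height in the stand:** my first estimate was about 6–9 mm too low because my height filter cut off the top of the key. I corrected it before inserting.
- **Camera calibration:** the wrist camera placed the lock about 2.4 mm farther along the cupboard's y than my estimate from the fixed cameras. I used the wrist values.
- **Turn angle:** the gripper turned about 103° to bring the plug to its stop. I put the extra down to play of the blade in the slot.

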